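Feed two glass tubes through the gate rail into the carriage

ROBOT

A 6-joint arm with a two-finger parallel gripper is mounted at the origin on the work surface. World frame = base frame: x ahead of the robot, y to its left, z up, the work surface at z = 0. Lengths are in m, angles in rad, forces in N, time in s.
With the tool pointing down it reaches from about 0.25 to 0.725 m from the base axis. Payload 4 kg.
Tool frame: the origin (TCP) lies between the finger pads; the fingertips stand 8 mm ahead of it and the grasp point (between the pads) lies 11 mm behind it (bot.tip_reach is the distance from the TCP to the fingertips, in m); z points along the fingers, y is the line along which they close (so a half turn about z gives the same grasp; the last joint's range is limited). The gripper opens to 85 mm and grips with 20 to 120 N. Pads are 22 mm wide; open, the fingers measure 114 mm over their backs; the gripper's body (76 mm by 85 mm) begins 54 mm behind the grasp point. The pads swing forward as they close: fully open they stand 13 mm farther back than shut.
Start: joints at [-1.349, 0.241, 0.005, 1.335, 0, 1.571], TCP at [0.11, -0.488, 0.199] pointing down, gripper open.
Joint ranges: [-2.72, 2.72], [-1.05, 1.87], [-1.09, 1.28], [-1.99, 2.15], [-1.42, 1.44], [-3.14, 3.14]. Speed limits (rad/s): [2.79, 2.79, 3.14, 3.14, 3.14, 3.14].

INTERFACE

Orientations are given as a unit quaternion [x, y, z, w].
In Python, from workcell import bot gives the robot as it stands.
- The arm moves only by the tool move_arm, never from a script. Its argument "deltas" is a list of rows, each a list of 7 numbers: the opening, from 0 (shut) to 1 (fully open), then the shift along the tool's x, y, z in mm, then the turn, a rotation vector about the tool's x, y, z in degrees. In form: [[gripper, tx, ty, tz, ax, ay, az], ...]. A call has 1 to 10 rows; each row shifts and turns the commanded pose from where the row before left it, along the tool's axes as they then stand; what a row does not reach is not made up. A row lasts 1/12 s, in which the tool goes at most 41.7 mm and 7.16 degrees, less where a joint would pass 70% of its speed; a pose out of reach is approached as far as the arm can. A call is refused whole if a number of a shift passes 41.7 or a number of a turn 7.16, either way. A call with a gripper value outside its range is refused whole. The fingers move at their own pace and stop on an object; the grip force is fixed at half the most. Time passes only in rows, so rows that do not move let the fingers close. It gives the time, the measured TCP pose, the force, the opening and the grip force at its end, in the units of the state.
- bot.get_obs(): the state, without advancing time (a new reading comes with each control period).
- bot.camera(name): name is "side" or "top"; returns the picture (420x560x3 uint8, blue, green, red); there is no depth.
- bot.calibration(name): a dict with "K" (3x3 intrinsics, pixels), "dist_coeffs" ([k1, k2, p1, p2, k3] as OpenCV has them; the pictures are not rectified), "position" and "orientation" of the camera in the world. Camera axes: x right, y down, z forward; pixel columns grow to the right and rows downward; lengths in m; the calibration is good to about 2 mm. A picture is of the moment at which its call begins. calibration takes no time and is no camera call.
- bot.job_done(): hands the job in; it is judged then, once.
Trained networks look in the newest picture that a camera, given by its name, has taken for a name from the list of things; names that differ only in an ending like _2 or _b are one class to them, and where a whole thing is asked for, a point or a joint stands for the part that bears it (a point fixed in the world has none). Each returns a list of dicts, best first, with "conf" (0 to 1); they miss things now and then, are a little off and sometimes report something else, mostly with a low value. They report only what shows in the picture. A call takes as long as a camera call.
- bot.outline_of(query, camera): "pixels" (420x560 bool, what is visible of it) and "rect" ([left, top, width, height] in pixels, round what is visible of it).
The state is a dict: "clock": time; "joint_pos": joint angles; "joint_vel": joint speeds; "tau": joint torques, N m; "eef_pos": TCP position; "tool_rot": TCP orientation; "ft_force": force on the tool from outside, world axes, zero at the start; "ft_torque": the same for the moment, N m; "grip_width": finger opening in m; "grasp_force": force on a finger pad.
Only numpy, scipy, OpenCV 4.12 (cv2) and the standard library are available. Lean on these libraries where they do the work, as an engineer would, in place of code of your own. Each camera call takes 0.05 s, during which the arm holds its last target. There are 200 camera calls.

TASK

The gate rail holds three glass miniature tubes. Slide them along the rail, gently and without lifting any, so that the first drops into one pocket of the white carriage and then the second into the other; leave the third standing upright in the rail. Finish by drawing the carriage fully out to its stop on the handle side with both tubes in it, everything let go, and disturb nothing else on the counter.

Things in the scene. Friction and masses are not known exactly. Their poses are not given: they have to be found in the camera images.
- loader: Loader frame, grey and steel, fixed. Origin on the counter under the drop place; x points along the gate rail towards the gate plate, y along the carriage slide (handle on the -y side), z up. The slide bed lies at x = -31 to 31 mm with end blocks 20 mm high at y = 146 and -241 mm; the carriage passes crosswise between the rail's end and the gate plate, its top 1 mm below the rail floor.
- rail_end (a point): Middle of the gate end of the rail floor: x = -19.5 mm, y = 0, 45 mm above the counter in the loader's frame. The straight, level rail runs back from here to x = -152 mm, open behind. On each side is a lip 4 mm thick, its top 48 mm above the counter, 23.5 mm apart inside; the tubes stand between the lips.
- gate (a point): Middle of the lower edge of the gate plate's face that stops tubes: x = 13.5 mm, y = 0, 45 mm up in the loader's frame. Clear plastic, 32 mm wide plus two swept-back wings, top 80 mm above the counter. A tube slid lightly up to it with a pocket beneath falls in, leaning on the plate first; with no pocket beneath it stays standing on the carriage.
- shield (a point): Middle of the lower back edge of the fixed clear plastic shield over the drop place: x = -35 mm, y = 0, 110 mm up in the loader's frame. The shield is a box from x = -35 to 33 mm, y = -25 to 25 mm, 110 to 178 mm above the counter, on a 10 mm post behind the gate plate. The tubes pass under it; an upright gripper behind the row would hit it, one tilted back some 30 degrees, tips leading, does not.
- carriage (a joint): Carriage travel along the loader's -y: 0 = fully in, 0.115 m = drawn fully out (stop). pocket_in is under the drop place at 0.017, pocket_out at 0.053. Slides stiffly (about 2 N), stays where left. A white bar 37 mm wide, 255 mm long, top 44 mm above the counter, with two pockets 27 x 25 mm, 34 mm deep, 36 mm between centres. Solid elsewhere, it always closes the gap under the drop place.
- pocket_in (a point): Middle of the floor of the carriage pocket nearer the handle, 10 mm above the counter; moves with the carriage.
- pocket_out (a point): Middle of the floor of the carriage pocket farther from the handle, 10 mm above the counter; moves with the carriage.
- handle (a point): The carriage's handle, an upright steel pin 16 mm in diameter from 44 to 80 mm above the counter, 110 mm from pocket_in, 22 mm from the bar's end; the point is on its axis, 68 mm above the counter; moves with the carriage.
- tube1: First tube, nearest the gate: upright glass cylinder 22 mm in diameter, 52 mm high over its small sealed tip, 14 to 28 g, slippery (friction about 0.3); origin at the centre of its underside, z towards its tip. It cracks if the robot presses it with over 15 N, so it must be pushed low and lightly, not gripped.
- tube2: Second tube in the row, the same.
- tube3: Third and last tube in the row, farthest from the gate, the same; gaps of a few mm between the tubes.
- socket_saver: Bystander: black round socket saver, 28 mm in diameter, 28 mm high, standing; origin at its underside.
- puller: Bystander: chrome tube puller lying down, 96 mm long along its x, cross bar 50 mm, 22 mm high.
- carton1: Bystander: small lying carton 62 x 27 x 27 mm.
- carton2: Bystander: small lying carton 27 x 62 x 27 mm.
- screwdriver: Bystander: screwdriver lying down.
- cleaner: Bystander: small standing bottle, 44 mm in diameter, 100 mm high.

How it is judged:
On the way, in this order (a step that is already met when the one before it is completed fails the run):
1. the first tube has dropped into a pocket (((horizontal distance between tube1 and pocket_in below 0.006 m and height (world z) of tube1 below 0.016 m and angle between tube1's own z axis and vertical below 0.2 rad) or (horizontal distance between tube1 and pocket_out below 0.006 m and height (world z) of tube1 below 0.016 m and angle between tube1's own z axis and vertical below 0.2 rad))), for 0.2 s.
2. then the second tube has dropped into the other pocket ((((horizontal distance between tube1 and pocket_in below 0.006 m and height (world z) of tube1 below 0.016 m and angle between tube1's own z axis and vertical below 0.2 rad) and (horizontal distance between tube2 and pocket_out below 0.006 m and height (world z) of tube2 below 0.016 m and angle between tube2's own z axis and vertical below 0.2 rad)) or ((horizontal distance between tube1 and pocket_out below 0.006 m and height (world z) of tube1 below 0.016 m and angle between tube1's own z axis and vertical below 0.2 rad) and (horizontal distance between tube2 and pocket_in below 0.006 m and height (world z) of tube2 below 0.016 m and angle between tube2's own z axis and vertical below 0.2 rad)))), for 0.2 s.
3. then the carriage is drawn out to its stop (value of joint carriage above 0.112 m), for 0.2 s.
At the end, for the whole second after the job is handed in: Tubes 1 and 2 stand one in each carriage pocket, on its floor (within 6 mm of its middle, tilt under 0.2 rad); carriage within 3 mm of its drawn-out stop; tube 3 upright (0.12 rad) on the rail floor between the lips, at x -150 to -15 mm in the loader frame; all at rest ((((horizontal distance between tube1 and pocket_in below 0.006 m and height (world z) of tube1 below 0.016 m and angle between tube1's own z axis and vertical below 0.2 rad) and (horizontal distance between tube2 and pocket_out below 0.006 m and height (world z) of tube2 below 0.016 m and angle between tube2's own z axis and vertical below 0.2 rad)) or ((horizontal distance between tube1 and pocket_out below 0.006 m and height (world z) of tube1 below 0.016 m and angle between tube1's own z axis and vertical below 0.2 rad) and (horizontal distance between tube2 and pocket_in below 0.006 m and height (world z) of tube2 below 0.016 m and angle between tube2's own z axis and vertical below 0.2 rad))) and value of joint carriage above 0.112 m and angle between tube3's own z axis and vertical below 0.12 rad and height (world z) of tube3 above 0.042 m and x of tube3 in the frame of loader between -0.15 and -0.015 m and y of tube3 in the frame of loader between -0.004 and 0.004 m and linear speed of each of tube1, tube2, tube3 below 0.02 m/s); the robot touches nothing.
It fails at once if a tube is pressed by the robot with more than 15 N (cracked) (contact force between any of tube1, tube2, tube3 and the arm above 15 N or contact force between any of tube1, tube2, tube3 and the fingers above 15 N).
It fails at once if a tube is lifted more than 12 mm above the rail floor (height (world z) of any of tube1, tube2, tube3 above 0.057 m).
It fails at once if a tube is tipped over (angle between any of tube1, tube2, tube3's own z axis and vertical above 0.7 rad).
It fails at once if a bystander is moved more than 20 mm (distance of any of socket_saver, puller, carton1, carton2, screwdriver, cleaner from where it was at the start of the episode above 0.02 m).
It also fails if it takes over 69 s, if anything falls off the work surface, if the arm or the gripper's body presses on something with over 40 N, if the wrist force passes 120 N, or if a joint passes its speed limit or range.

## Working session

There is one attempt and no reset: what is moved stays moved. The work goes in short steps, Python scripts to look and compute and a tool call to move; the robot and the scene stay as the last step left them, time stands still between calls to the robot, and variables do not carry over. Pictures are saved under pics/ and viewed, at most 10 in all, crops included, and the job is handed in when it is done.

Besides the shell and the picture viewer there is one more tool, called after "Request:" as name(argument=value, ...) on one line, values as JSON. move_arm: Moves the arm, as the interface text tells. Its arguments: {"type":"object","properties":{"deltas":{"type":"array","items":{"type":"array","items":{"type":"number"}}}},"required":["deltas"]}

```bash
ls; mkdir -p pics
python3 - <<'E'
from workcell import bot
import cv2,numpy as np
for c in("side","top"):
    im=bot.camera(c); cv2.imwrite(f"pics/{c}0.png",im)
    k=bot.calibration(c); print(c,k)
    for q in("tube1","carriage","handle","loader","socket_saver","puller","carton1","screwdriver","cleaner"):
        for d in bot.outline_of(q,c)[:3]: print(q,round(d["conf"],2),d["rect"],d["pixels"].sum())
o=bot.get_obs();print({k:np.round(v,3).tolist() for k,v in o.items()},bot.tip_reach)
E
```

```text
pics
side {'K': array([[490.16082391,   0.        , 285.70611875],
       [  0.        , 490.16082391, 205.58210956],
       [  0.        ,   0.        ,   1.        ]]), 'dist_coeffs': array([-0.02691652,  0.        ,  0.        ,  0.        ,  0.        ]), 'position': array([ 0.55413419, -0.82916719,  0.95274356]), 'orientation': array([ 0.92180017, -0.03576241,  0.01256783, -0.38580766])}
tube1 0.45 [295.8, 225.9, 7.0, 14.6] 97
carriage 0.73 [237.6, 242.7, 109.5, 32.5] 2011
handle 0.95 [236.8, 241.5, 107.4, 35.7] 2011
handle 0.62 [213.6, 125.5, 16.1, 29.4] 370
handle 0.54 [203.7, 202.1, 161.1, 82.1] 5178
loader 0.64 [201.8, 206.1, 166.2, 82.2] 5204
socket_saver 0.75 [333.1, 281.7, 28.6, 20.7] 418
socket_saver 0.68 [245.0, 227.4, 10.0, 12.8] 113
puller 0.83 [319.8, 220.2, 37.4, 11.5] 284
puller 0.2 [245.8, 226.3, 8.6, 14.3] 96
carton1 0.7 [299.3, 282.8, 7.0, 26.7] 272
screwdriver 0.61 [245.2, 228.6, 11.4, 12.4] 111
screwdriver 0.58 [193.6, 307.4, 26.7, 86.2] 689
screwdriver 0.49 [236.9, 243.0, 109.4, 33.6] 2011
cleaner 0.94 [213.5, 124.3, 14.6, 30.8] 379
top {'K': array([[452.2568
[... 600 characters left out ...]
 92.8, 177.7] 5772
socket_saver 0.51 [279.0, 243.3, 13.6, 15.0] 134
puller 0.66 [267.5, 133.7, 21.7, 40.2] 344
carton1 0.84 [368.5, 144.4, 15.6, 28.3] 361
carton1 0.74 [360.7, 194.3, 30.1, 17.0] 400
carton1 0.34 [318.3, 151.6, 28.0, 111.6] 1454
cleaner 0.96 [108.8, 273.8, 32.9, 19.4] 484
cleaner 0.42 [292.7, 190.0, 3.7, 13.0] 94
{'clock': 1.0, 'joint_pos': [-1.349, 0.241, 0.005, 1.335, 0.0, 1.571], 'joint_vel': [-0.0, -0.0, 0.002, 0.001, 0.0, -0.001], 'tau': [0.0, -37.222, 25.27, 0.001, -0.0, -0.0], 'eef_pos': [0.11, -0.488, 0.199], 'tool_rot': [0.994, 0.111, 0.0, -0.0], 'ft_force': [-0.027, -0.483, -0.203], 'ft_torque': [-0.016, -0.022, 0.002], 'grasp_force': 0.0, 'grip_width': 0.086} 0.008
```

Run:
```python
import cv2,numpy as np
t=cv2.imread("pics/top0.png")[115:325,240:410]; s=cv2.imread("pics/side0.png")[190:320,190:380]
cv2.imwrite("pics/a.png",cv2.resize(t,None,fx=2.85,fy=2.85,interpolation=cv2.INTER_CUBIC))
cv2.imwrite("pics/b.png",cv2.resize(s,None,fx=4.2,fy=4.2,interpolation=cv2.INTER_CUBIC))
```

```text
(no output)
```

View pics/a.png

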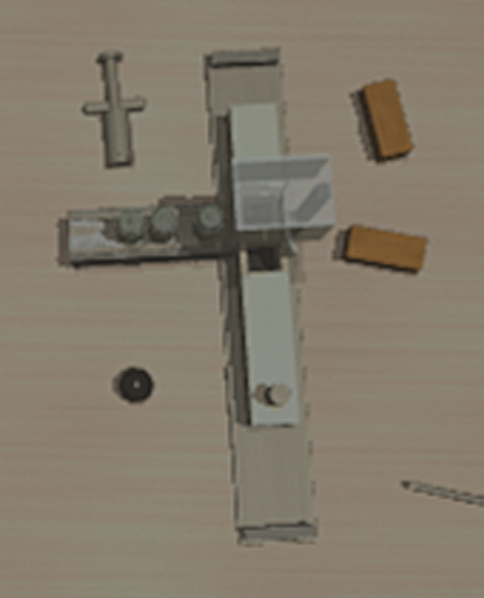

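View pics/b.png

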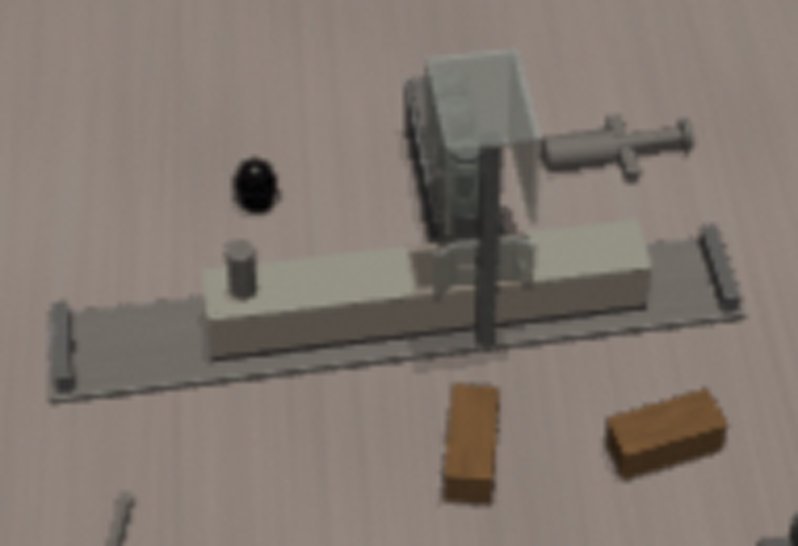

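View pics/top0.png

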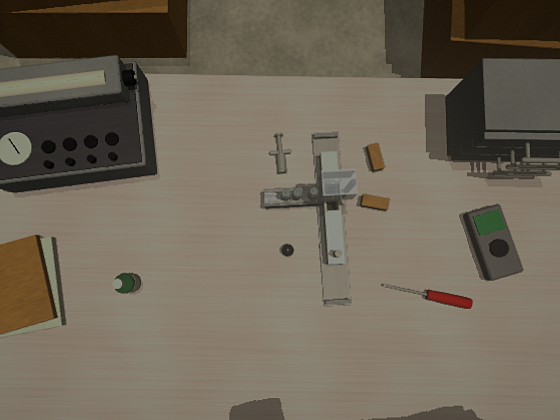

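```bash
cat > h.py <<'E'
import numpy as np,cv2
from scipy.spatial.transform import Rotation as R
from scipy.optimize import least_squares
from workcell import bot
def proj(P,c):
    k=bot.calibration(c); r=R.from_quat(k["orientation"]).inv()
    p=cv2.projectPoints(r.apply(np.atleast_2d(P)-k["position"]),np.zeros(3),np.zeros(3),k["K"],k["dist_coeffs"])[0]
    return p[:,0]
def ray(u,v,c,z):   # pixel -> world at height z
    k=bot.calibration(c); n=cv2.undistortPoints(np.array([[[u,v]]],float),k["K"],k["dist_coeffs"])[0,0]
    d=R.from_quat(k["orientation"]).apply([n[0],n[1],1]); s=(z-k["position"][2])/d[2]
    return k["position"]+s*d
def L2W(p,X,Y,a):   # loader mm -> world m
    p=np.atleast_2d(p)/1000.; c,s=np.cos(a),np.sin(a)
    return np.c_[X+c*p[:,0]-s*p[:,1],Y+s*p[:,0]+c*p[:,1],p[:,2]]
E
cat > fit.py <<'E'
from h import *
T=lambda u,v:(240+u/2.85-.5+.5/2.85,115+v/2.85-.5+.5/2.85); S=lambda u,v:(190+u/4.2-.38,190+v/4.2-.38)
# (cam, pixel, loader point, moves with carriage)
O=[("side",S(203,270),(-18.5,-115,44),1),("side",S(207,308),(18.5,-115,44),1),("side",S(640,222),(-18.5,140,44),1),("side",S(650,268),(18.5,140,44),1),
("side",S(240,247),(0,-93,80),1),
("top",T(243,425),(-18.5,-115,44),1),("top",T(299,423),(18.5,-115,44),1),("top",T(231,103),(-18.5,140,44),1),("top",T(278,104),(18.5,140,44),1),
("top",T(68,212),(-152,15.75,48),0),("top",T(70,255),(-152,-15.75,48),0),
("top",T(233,157),(-35,25,178),0),("top",T(331,155),(33,25,178),0),("top",T(335,226),(33,-25,178),0),("top",T(239,231),(-35,-25,178),0)]
def res(q):
    r=[]
    for c,px,p,m in O:
        p=np.array(p,float)-[0,m*q[3]*1000,0]
        r.append(proj(L2W(p,*q[:3]),c)[0]-px)
    return np.array(r)
s=least_squares(lambda q:res(q).ravel(),[.55,-.05,-1.55,.02],x_scale=[.01,.01,.01,.01],loss="soft_l1")
print(s.x,"cost",s.cost)
for o,r in zip(O,res(s.x)): print(o[0],o[2],r.round(2))
q=s.x
t=cv2.imread("pics/top0.png");sd=cv2.imread("pics/side0.png")
d=q[3]*1000
def box(x0,x1,y0,y1,z): return [(x0,y0,z),(x1,y0,z),(x1,y1,z),(x0,y1,z)]
B=[box(-18.5,18.5,-115-d,140-d,44),box(-152,-19.5,-15.75,15.75,48),box(-31,31,-241,146,0),box(-35,33,-25,25,178),box(-35,33,-25,25,110),box(-13.5,13.5,4.5-d,29.5-d,44)]
for n,im,(x0,x1,y0,y1),f in(("top",t,(240,410,115,315),4),("side",sd,(190,380,190,320),4)):
    w=cv2.resize(im[y0:y1,x0:x1],None,fx=f,fy=f,interpolation=cv2.INTER_CUBIC)
    for b in B:
        p=(proj(L2W(b,*q[:3]),n)-[x0,y0]+.5)*f
        cv2.polylines(w,[p.round().astype(int)],True,(0,0,255),1)
    p=(proj(L2W([(0,-93-d,80)],*q[:3]),n)-[x0,y0]+.5)*f
    cv2.circle(w,tuple(p[0].round().astype(int)),3,(0,255,0),-1)
    cv2.imwrite(f"pics/fit_{n}.png",w[:600])
E
python3 fit.py
```

```text
[ 0.64865418 -0.07073268 -1.51353154  0.04052837] cost 5.514889203868376
side (-18.5, -115, 44) [-0.27 -1.32]
side (18.5, -115, 44) [-0.22  1.61]
side (-18.5, 140, 44) [-0.51 -0.78]
side (18.5, 140, 44) [ 0.38 -0.24]
side (0, -93, 80) [-0.29 -0.72]
top (-18.5, -115, 44) [ 2.34 -0.25]
top (18.5, -115, 44) [-0.57 -0.24]
top (-18.5, 140, 44) [0.34 0.34]
top (18.5, 140, 44) [ 0.05 -0.66]
top (-152, 15.75, 48) [0.38 0.27]
top (-152, -15.75, 48) [ 0.2  -0.97]
top (-35, 25, 178) [-0.06  0.65]
top (33, 25, 178) [ 0.08 -0.04]
top (33, -25, 178) [0.3  0.11]
top (-35, -25, 178) [-0.79 -0.23]
```

View overlay.

View pics/fit_top.png

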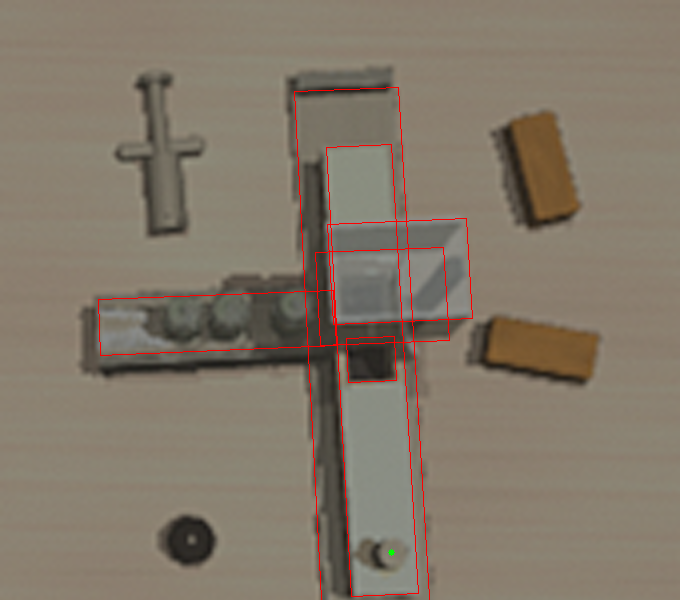

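View pics/fit_side.png

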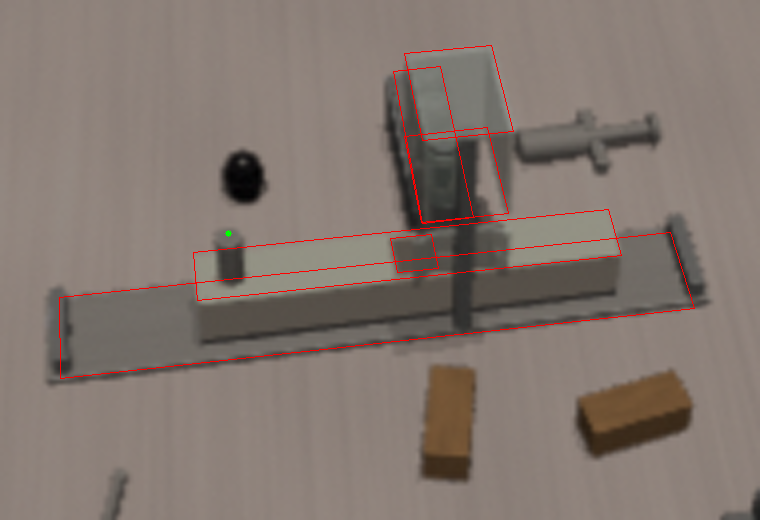

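```bash
cat >> h.py <<'E'
X0,Y0,A0,D0=0.64865,-0.07073,-1.51353,0.0405
def W2L(p):
    d=np.asarray(p)-[X0,Y0,0]; c,s=np.cos(A0),np.sin(A0)
    return np.array([c*d[0]+s*d[1],-s*d[0]+c*d[1],d[2]])*1000
def go(L,tilt=0.):  # loader mm target, tilt deg -> needed shift in present tool axes, turn
    o=bot.get_obs(); r=R.from_quat(o["tool_rot"])
    M=R.from_matrix(np.array([[-np.cos(A0),-np.sin(A0),0],[-np.sin(A0),np.cos(A0),0],[0,0,-1]]).T)*R.from_euler("y",-tilt,degrees=True)
    print("loader now",W2L(o["eef_pos"]).round(1),"shift",(r.inv().apply(L2W([L],X0,Y0,A0)[0]-o["eef_pos"])*1000).round(1),
      "shift if turned first",(M.inv().apply(L2W([L],X0,Y0,A0)[0]-o["eef_pos"])*1000).round(1),"turn",np.degrees((r.inv()*M).as_rotvec()).round(2))
E
python3 - <<'E'
from h import *
print("handle",L2W([(0,-93-40.5,68)],X0,Y0,A0))
for u,v in((182,315),(228,315),(292,310)):
    print(W2L(ray(240+u/4-.5,115+v/4-.5,"top",.092)).round(1))
for q,c in (("carton1","top"),("socket_saver","top"),("puller","top"),("cleaner","top")): pass
go((0,-133.5,130))
E
```

```text
handle [[ 0.51536884 -0.07837088  0.068     ]]
[-106.2   -2.7   92. ]
[-81.5  -3.7  92. ]
[-47.1  -2.4  92. ]
loader now [ 385.5 -561.6  199.4] shift [ 485.5 -310.2   69.4] shift if turned first [385.5 428.1  69.4] turn [ -0.    -0.   -80.57]
```

Request:
move_arm(deltas=[[1,0,0,0,0,0,-6.7],[1,0,0,0,0,0,-6.7],[1,0,0,0,0,0,-6.7],[1,0,0,0,0,0,-6.7],[1,0,0,0,0,0,-6.7],[1,0,0,0,0,0,-6.7],[1,0,0,0,0,0,-6.7],[1,0,0,0,0,0,-6.7],[1,0,0,0,0,0,-6.7],[1,0,0,0,0,0,-6.7]])

```text
clock: 1.83
eef_pos: [0.11, -0.4877, 0.1994]
tool_rot: [0.766, 0.643, -0.0, -0.0]
ft_force: [0.2, 0.0, 0.2]
grip_width: 0.0853
grasp_force: 0.0
```

Request:
move_arm(deltas=[[1,0,0,0,0,0,-6.7],[1,0,0,0,0,0,-6.8],[1,25,28,2,0,0,0],[1,25,28,2,0,0,0],[1,25,28,2,0,0,0],[1,25,28,2,0,0,0],[1,25,28,2,0,0,0],[1,25,28,2,0,0,0],[1,25,28,2,0,0,0],[1,25,28,2,0,0,0]])

```text
clock: 2.67
eef_pos: [0.3235, -0.2741, 0.1836]
tool_rot: [0.687, 0.727, 0.0, 0.0]
ft_force: [0.4, -1.0, 0.0]
grip_width: 0.0853
grasp_force: 0.0
```

```bash
python3 -c "
from h import *
go((0,-133.5,130)); print(bot.get_obs()['joint_pos'].round(2),bot.get_obs()['clock'])"
```

```text
loader now [ 184.5 -336.3  183.6] shift [184.8 202.5  53.6] shift if turned first [184.5 202.8  53.6] turn [ 0.04  0.03 -0.09]
[-0.7   0.1  -0.21  1.26 -0.    0.81] 2.6667
```

Request:
move_arm(deltas=[[1,26,29,7,0,0,0],[1,26,29,7,0,0,0],[1,26,29,7,0,0,0],[1,26,29,7,0,0,0],[1,26,29,7,0,0,0],[1,26,29,7,0,0,0],[1,26,29,7,0,0,0],[1,2,0,4,0,0,0],[1,0,0,0,0,0,0]])

```text
clock: 3.42
eef_pos: [0.5149, -0.0785, 0.1289]
tool_rot: [0.686, 0.728, -0.001, -0.001]
ft_force: [-0.1, -0.2, 0.6]
grip_width: 0.0854
grasp_force: 0.0
```

```bash
python3 -c "
from h import *
go((0,-133.5,57))
cv2.imwrite('pics/s1.png',cv2.resize(bot.camera('side')[120:330,150:400],None,fx=3,fy=2.8))
"
```

```text
loader now [ 1.000e-01 -1.339e+02  1.289e+02] shift [ 0.1  0.6 71.9] shift if turned first [ 0.1  0.4 71.9] turn [-0.15 -0.03  0.16]
```

View pics/s1.png

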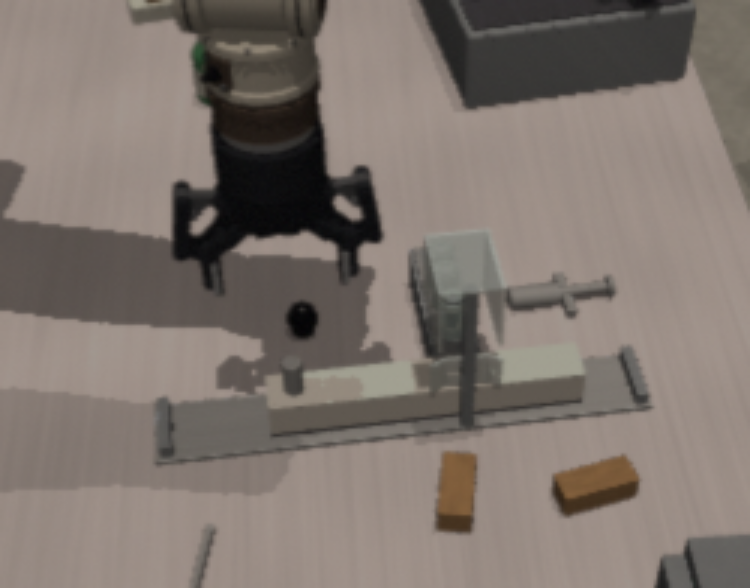

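```bash
python3 -c "
from h import *
for y in(-43,43): print(proj(L2W([(0,-133.9+y,134)],X0,Y0,A0),'side'))
print('seen',150+212/3,120+288/2.8,150+350/3,120+274/2.8)
"
```

```text
[[225.77350117 234.06387635]]
[[263.81104093 230.22033199]]
seen 220.66666666666669 222.85714285714286 266.6666666666667 217.85714285714286
```

```bash
python3 -c "
from h import *
im=bot.camera('top'); cv2.imwrite('pics/t1f.png',im)
a,b=150,130
w=cv2.resize(im[b:b+190,220:420],None,fx=3,fy=3,interpolation=cv2.INTER_CUBIC)
s=bot.camera('side')
v=cv2.resize(s[180:260,190:300],None,fx=3,fy=3,interpolation=cv2.INTER_CUBIC)
for y in(-43,43):
  for z in (134,):
    p=(proj(L2W([(0,-133.9+y,z)],X0,Y0,A0),'top')[0]-[220,b]+.5)*3; cv2.circle(w,tuple(p.astype(int)),3,(0,0,255),-1)
    p=(proj(L2W([(0,-133.9+y,z)],X0,Y0,A0),'side')[0]-[190,180]+.5)*3; cv2.circle(v,tuple(p.astype(int)),3,(0,0,255),-1)
o=np.zeros((570+0,800,3),np.uint8); o[:,:600][:570]=w; 
o2=np.zeros((600,800,3),np.uint8); o2[:570,:470]=w[:,:470]; o2[:240,470:800]=v
cv2.imwrite('pics/t1.png',o2)
"
```

```text
(no output)
```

View pics/t1.png

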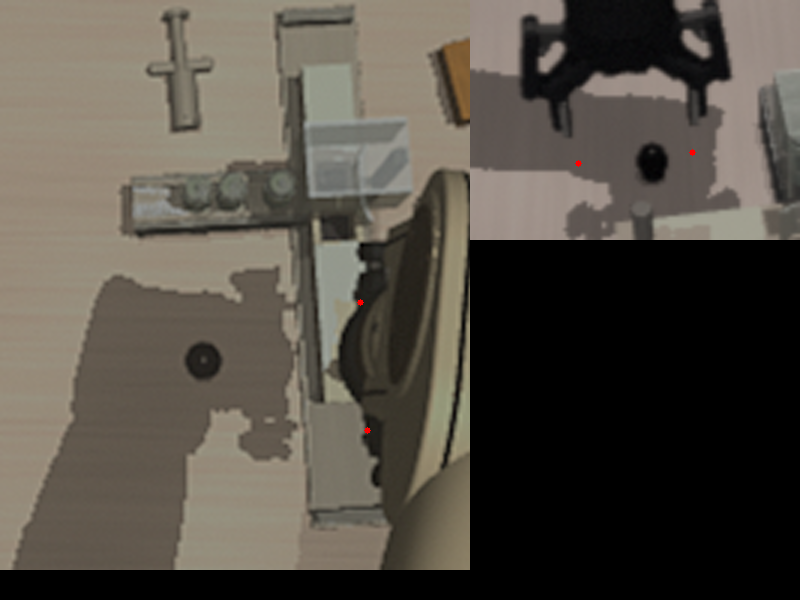

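Request:
move_arm(deltas=[[1,0,0,20,0,0,0],[1,0,0,20,0,0,0],[1,0,0,20,0,0,0],[1,0,0,10,0,0,0],[1,0,0,0,0,0,0],[1,0,0,0,0,0,0]])

```text
clock: 4.07
eef_pos: [0.5143, -0.0813, 0.0608]
tool_rot: [0.688, 0.726, -0.0, -0.0]
ft_force: [0.3, -0.6, 0.3]
grip_width: 0.0854
grasp_force: 0.0
```

```bash
python3 -c "
from h import *
go((0,-133.5,57))
s=bot.camera('side')
v=cv2.resize(s[170:300,190:310],None,fx=4.5,fy=4.5,interpolation=cv2.INTER_CUBIC)
z=bot.get_obs()['eef_pos'][2]*1000
for y in(-43,43):
    p=(proj(L2W([(0,-133.9+y,z+5)],X0,Y0,A0),'side')[0]-[190,170]+.5)*4.5; cv2.circle(v,tuple(p.astype(int)),3,(0,0,255),-1)
cv2.imwrite('pics/s2.png',v)
"
```

```text
loader now [   2.9 -134.7   60.8] shift [2.9 1.2 3.8] shift if turned first [2.9 1.2 3.8] turn [-0.02 -0.   -0.17]
```

View pics/s2.png

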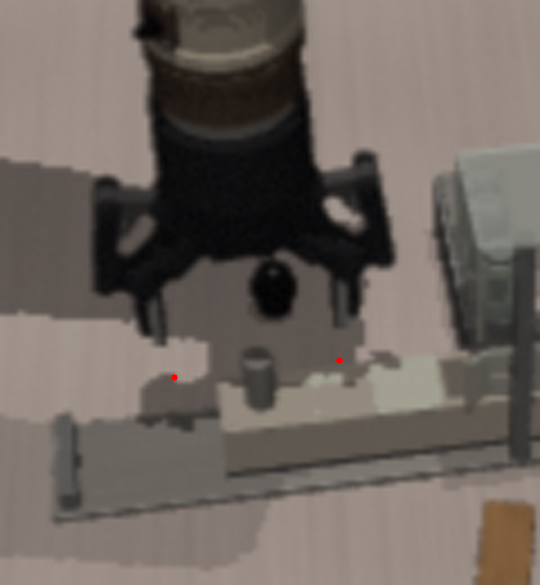

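```bash
python3 -c "
from h import *
for z in (0,52,66,80,100,126,150,163,180,200): print(z,((proj(L2W([(2.9,-134.7,z)],X0,Y0,A0),'side')[0]-[190,170]+.5)*4.5).round(0), proj(L2W([(2.9,-134.7,z)],X0,Y0,A0),'top')[0].round(1))
print(bot.calibration('side')['position'])
im=bot.camera('top')
for d in bot.outline_of('handle','top')[:3]: print(d['rect'],d['conf'])
v=cv2.resize(im[180:300,280:420],None,fx=4.5,fy=4.5,interpolation=cv2.INTER_CUBIC); cv2.imwrite('pics/t2.png',v)
"
```

```text
0 [264. 452.] [333.9 254.4]
52 [258. 391.] [336.9 253.6]
66 [256. 374.] [337.7 253.3]
80 [255. 356.] [338.6 253. ]
100 [252. 331.] [339.9 252.7]
126 [249. 297.] [341.7 252.1]
150 [246. 265.] [343.4 251.6]
163 [244. 247.] [344.4 251.3]
180 [242. 223.] [345.7 251. ]
200 [239. 194.] [347.3 250.5]
[ 0.55413419 -0.82916719  0.95274356]
[316.4, 150.1, 21.1, 114.0] 0.67
```

View pics/t2.png

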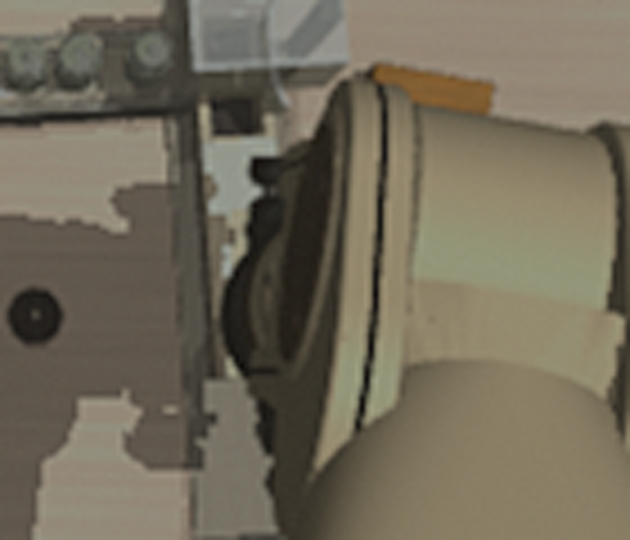

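Request:
move_arm(deltas=[[0.6,2,1,2,0,0,0],[0.4,0,0,0,0,0,0],[0.3,0,0,0,0,0,0],[0.2,0,0,0,0,0,0],[0,0,0,0,0,0,0],[0,0,0,0,0,0,0],[0,0,0,0,0,0,0],[0,0,0,0,0,0,0]])

```text
clock: 4.88
eef_pos: [0.5157, -0.0784, 0.0584]
tool_rot: [0.687, 0.727, -0.0, -0.0]
ft_force: [-0.8, -0.0, -1.2]
grip_width: 0.0002
grasp_force: 0.0
```

```bash
python3 -c "
from h import *
go((0,-133.5,57)); print(bot.get_obs()['joint_pos'].round(2))
s=bot.camera('side')
v=cv2.resize(s[170:300,190:310],None,fx=4.5,fy=4.5,interpolation=cv2.INTER_CUBIC)
cv2.imwrite('pics/s3.png',v)
"
```

```text
loader now [   0.  -133.2   58.4] shift [ 0.  -0.3  1.4] shift if turned first [ 0.  -0.3  1.4] turn [-0.   -0.   -0.07]
[-0.15  0.39 -0.18  1.01  0.    1.36]
```

Request:
move_arm(deltas=[[0,0,0,1,0,0,0],[0,0,0,1,0,0,0],[0,0,0,1,0,0,0],[0,0,0,0,0,0,0]])

```text
clock: 5.27
eef_pos: [0.5155, -0.0784, 0.0551]
tool_rot: [0.687, 0.727, -0.0, -0.0]
ft_force: [0.8, 0.4, -0.4]
grip_width: 0.0001
grasp_force: 0.0
```

```bash
python3 -c "
from h import *
s=cv2.imread('pics/s3.png'); a=cv2.imread('pics/side0.png')[170:300,190:310]
b=cv2.resize(s,(120,130),interpolation=cv2.INTER_AREA)
d=bot.outline_of('handle','side')
for x in d[:4]: print(x['conf'],x['rect'],x['pixels'].sum())
bot.camera('side')
for q in('handle','carriage','loader'):
  for x in bot.outline_of(q,'side')[:3]: print(q,x['conf'],x['rect'],x['pixels'].sum())
# darkness profile along column of handle before / now
for c in (54,57,60): print(c,a[60:110:2,c].mean(1).astype(int).tolist(),b[60:110:2,c].mean(1).astype(int).tolist())
"
```

```text
0.97 [239.7, 242.3, 102.1, 35.0] 2006
0.35 [296.3, 224.8, 6.4, 14.1] 95
handle 0.92 [238.8, 240.3, 105.5, 40.0] 2082
carriage 0.58 [237.1, 243.0, 111.0, 32.7] 2160
loader 0.92 [201.2, 202.8, 167.5, 82.2] 5174
54 [128, 124, 124, 125, 128, 130, 130, 131, 131, 111, 103, 77, 88, 95, 100, 118, 140, 139, 86, 79, 78, 79, 59, 102, 108] [53, 12, 8, 12, 42, 50, 59, 57, 62, 63, 60, 65, 61, 70, 102, 126, 136, 133, 92, 87, 87, 86, 68, 94, 102]
57 [37, 14, 8, 19, 37, 107, 131, 132, 131, 106, 106, 69, 58, 58, 55, 62, 135, 138, 83, 79, 79, 79, 53, 102, 106] [13, 10, 11, 12, 43, 46, 54, 56, 50, 41, 61, 73, 63, 64, 63, 70, 130, 131, 90, 86, 86, 87, 60, 97, 102]
60 [76, 12, 6, 9, 4, 42, 131, 135, 135, 128, 96, 73, 71, 61, 56, 91, 140, 134, 78, 78, 79, 80, 51, 105, 104] [10, 11, 11, 11, 11, 12, 16, 22, 77, 79, 74, 58, 53, 64, 62, 92, 136, 126, 85, 87, 87, 87, 58, 100, 96]
```

Request:
move_arm(deltas=[[0,0,0,1,0,0,0],[0,0,0,1,0,0,0],[0,0,0,0,0,0,0]])

```text
clock: 5.77
eef_pos: [0.5155, -0.0784, 0.0531]
tool_rot: [0.687, 0.727, -0.0, -0.0]
ft_force: [0.0, -0.0, 1.1]
grip_width: 0.0001
grasp_force: 0.0
```

Request:
move_arm(deltas=[[0,0,0,1,0,0,0],[0,0,0,1,0,0,0],[0,0,0,0,0,0,0]])

```text
clock: 6.02
eef_pos: [0.5156, -0.0784, 0.0512]
tool_rot: [0.687, 0.727, -0.0, -0.0]
ft_force: [0.8, 0.3, 0.6]
grip_width: -0.0003
grasp_force: 0.0
```

Request:
move_arm(deltas=[[0,0,0,1,0,0,0],[0,0,0,1,0,0,0],[0,0,0,0,0,0,0]])

```text
clock: 6.27
eef_pos: [0.5156, -0.0784, 0.0492]
tool_rot: [0.687, 0.727, -0.0, -0.0]
ft_force: [-0.3, 0.7, -0.4]
grip_width: 0.0
grasp_force: 0.0
```

Request:
move_arm(deltas=[[0,0,0,1,0,0,0],[0,0,0,1,0,0,0],[0,0,0,0,0,0,0]])

```text
clock: 6.52
eef_pos: [0.5162, -0.0784, 0.0482]
tool_rot: [0.687, 0.727, 0.0, 0.0]
ft_force: [-1.1, 0.3, 4.4]
grip_width: -0.0
grasp_force: 2.2
```

```bash
python3 -c "
from h import *
go((0,-133.5,57))
s=bot.camera('side'); cv2.imwrite('pics/s4.png',s)
t=bot.camera('top'); cv2.imwrite('pics/t4.png',t)
v=cv2.resize(s[190:290,195:300],None,fx=5.6,fy=5.6,interpolation=cv2.INTER_CUBIC)
cv2.imwrite('pics/s4c.png',v[:600,:588])
"
```

```text
loader now [ 1.000e-01 -1.327e+02  4.820e+01] shift [ 0.1 -0.8 -8.8] shift if turned first [ 0.1 -0.8 -8.8] turn [ 0.07  0.01 -0.07]
```

View pics/s4c.png

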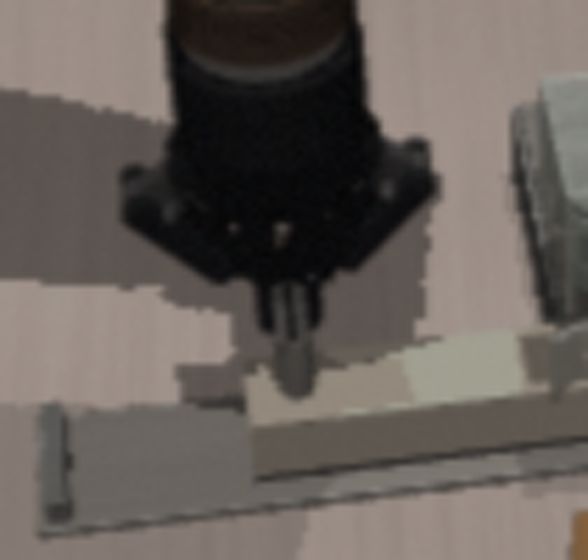

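Request:
move_arm(deltas=[[0,0,0,-8,0,0,0],[0.6,0,0,-7,0,0,0],[0.6,0,0,0,0,0,0],[0.6,0,0,0,0,0,0],[0.6,0,0,0,0,0,0],[0.6,0,0,10,0,0,0],[0.6,0,0,10,0,0,0],[0.6,0,0,10,0,0,0],[0.6,0,0,8,0,0,0],[0.6,0,0,0,0,0,0]])

```text
clock: 7.45
eef_pos: [0.5133, -0.0781, 0.0215]
tool_rot: [0.687, 0.727, -0.002, -0.002]
ft_force: [-0.2, -0.3, 0.2]
grip_width: 0.0514
grasp_force: 0.0
```

Request:
move_arm(deltas=[[0.6,0,0,4,0,0,0],[0.3,0,0,0,0,0,0],[0,0,0,0,0,0,0],[0,0,0,0,0,0,0],[0,0,0,0,0,0,0],[0,0,0,0,0,0,0],[0,0,0,0,0,0,0]])

```text
clock: 8.03
eef_pos: [0.5163, -0.0785, 0.021]
tool_rot: [0.687, 0.727, 0.0, 0.001]
ft_force: [1.1, 0.7, 1.2]
grip_width: 0.0143
grasp_force: 58.5
```

```bash
python3 -c "
from h import *
go((0,-133.5,57))"
```

```text
loader now [   0.2 -132.6   21. ] shift [  0.2  -0.9 -36. ] shift if turned first [  0.2  -0.9 -36. ] turn [ 0.08  0.01 -0.08]
```

Request:
move_arm(deltas=[[0,0,5,0,0,0,0],[0,0,7,0,0,0,0],[0,0,7,0,0,0,0],[0,0,7,0,0,0,0],[0,0,5,0,0,0,0],[0,0,2,0,0,0,0],[0,0,0,0,0,0,0]])

```text
clock: 8.62
eef_pos: [0.5504, -0.076, 0.0209]
tool_rot: [0.687, 0.727, 0.001, 0.0]
ft_force: [-0.3, 2.3, 4.4]
grip_width: 0.0142
grasp_force: 59.0
```

Request:
move_arm(deltas=[[0,0,1,0,0,0,0],[0,0,1,0,0,0,0],[0,0,1,0,0,0,0],[0,0,0,0,0,0,0]])

```text
clock: 8.95
eef_pos: [0.5524, -0.0758, 0.0209]
tool_rot: [0.687, 0.727, 0.001, 0.0]
ft_force: [-1.3, 1.4, 6.1]
grip_width: 0.0141
grasp_force: 59.1
```

```bash
python3 -c "
from h import *
go((0,-133.5,57))"
```

```text
loader now [ -0.4 -96.4  20.9] shift [ -0.4 -37.1 -36.1] shift if turned first [ -0.4 -37.1 -36.1] turn [ 0.05 -0.05 -0.05]
```

Request:
move_arm(deltas=[[0,0,1,0,0,0,0],[0,0,1,0,0,0,0],[0,0,0,0,0,0,0]])

```text
clock: 9.2
eef_pos: [0.5543, -0.0757, 0.0209]
tool_rot: [0.687, 0.727, 0.001, -0.0]
ft_force: [-2.0, 1.6, 5.8]
grip_width: 0.0138
grasp_force: 59.1
```

Request:
move_arm(deltas=[[0,0,1,0,0,0,0],[0,0,1,0,0,0,0],[0,0,0,0,0,0,0]])

```text
clock: 9.45
eef_pos: [0.5563, -0.0755, 0.021]
tool_rot: [0.687, 0.727, 0.001, -0.0]
ft_force: [-2.2, 2.5, 5.2]
grip_width: 0.0141
grasp_force: 59.1
```

```bash
python3 -c "
from h import *
go((0,-133.5,57))"
```

```text
loader now [ -0.5 -92.4  21. ] shift [ -0.5 -41.  -36.1] shift if turned first [ -0.5 -41.1 -36. ] turn [ 0.05 -0.05 -0.05]
```

Request:
move_arm(deltas=[[0,0,1,0,0,0,0],[0,0,1,0,0,0,0],[0,0,0,0,0,0,0]])

```text
clock: 9.7
eef_pos: [0.5579, -0.0754, 0.0209]
tool_rot: [0.687, 0.727, 0.0, -0.0]
ft_force: [-2.8, 2.9, 6.7]
grip_width: 0.0138
grasp_force: 59.4
```

Request:
move_arm(deltas=[[0,0,1,0,0,0,0],[0,0,1,0,0,0,0],[0,0,0,0,0,0,0]])

```text
clock: 9.95
eef_pos: [0.5578, -0.0754, 0.0209]
tool_rot: [0.687, 0.727, -0.001, -0.002]
ft_force: [-7.5, 2.3, 10.7]
grip_width: 0.0141
grasp_force: 59.7
```

Request:
move_arm(deltas=[[0,0,-4,0,0,0,0],[0,0,-5,0,0,0,0],[0,0,-5,0,0,0,0],[0,0,-4,0,0,0,0],[0,0,-1,0,0,0,0],[0,0,0,0,0,0,0],[0,0,0,0,0,0,0]])

```text
clock: 10.53
eef_pos: [0.5406, -0.0767, 0.0209]
tool_rot: [0.687, 0.727, 0.0, -0.0]
ft_force: [0.6, 4.1, 5.9]
grip_width: 0.014
grasp_force: 59.3
```

Request:
move_arm(deltas=[[0.3,0,0,0,0,0,0],[0.5,0,0,0,0,0,0],[0.5,0,0,0,0,0,0],[0.5,0,0,-20,0,0,0],[0.5,0,0,-25,0,0,0],[0.5,0,0,-30,0,0,0],[0.3,0,0,-30,0,0,0],[0,0,0,-20,0,0,0],[0,30,0,0,0,0,0],[0,35,5,0,0,0,0]])

```text
clock: 11.37
eef_pos: [0.5425, -0.0137, 0.1469]
tool_rot: [0.689, 0.725, 0.0, 0.001]
ft_force: [0.3, 0.0, -0.5]
grip_width: 0.0002
grasp_force: 0.0
```

Request:
move_arm(deltas=[[0,34,20,0,0,0,0],[0,34,22,0,0,0,0],[0,34,22,0,0,0,0],[0,33,22,0,0,0,0],[0,0,19,0,0,0,0],[0,0,0,0,0,0,0]])

```text
clock: 11.87
eef_pos: [0.6413, 0.1309, 0.1433]
tool_rot: [0.686, 0.728, -0.0, 0.0]
ft_force: [-0.4, -0.1, -0.2]
grip_width: -0.0001
grasp_force: 0.0
```

```bash
python3 -c "
from h import *
go((-200,2,140)); o=bot.get_obs(); print(o['joint_pos'].round(2),o['clock'])
bot.camera('side')
print([ (round(x['conf'],2),x['rect']) for x in bot.outline_of('handle','side')])
im=bot.camera('top'); cv2.imwrite('pics/t5.png',im); cv2.imwrite('pics/s5.png',bot.camera('side'))
print([ (round(x['conf'],2),x['rect']) for x in bot.outline_of('carriage','top')],[ (round(x['conf'],2),x['rect']) for x in bot.outline_of('tube1','top')])
"
```

```text
loader now [-201.7    4.2  143.3] shift [-1.7 -2.2  3.3] shift if turned first [-1.7 -2.2  3.3] turn [-0.01  0.06  0.1 ]
[ 0.2   0.58  0.37  1.36 -0.    1.71] 11.8667
[(0.67, [246.4, 240.3, 107.8, 36.6])]
[(0.87, [316.4, 139.3, 26.3, 110.5])] [(0.58, [263.8, 132.9, 93.7, 173.9]), (0.5, [279.0, 245.8, 13.6, 13.6]), (0.47, [280.6, 191.6, 9.7, 9.6]), (0.42, [111.5, 271.8, 28.9, 24.1]), (0.41, [294.1, 190.0, 7.1, 10.5]), (0.4, [306.0, 184.3, 12.3, 14.0])]
```

Request:
move_arm(deltas=[[0,0,0,0,0,-6.7,0],[0,0,0,0,0,-6.7,0],[0,0,0,0,0,-6.7,0],[0,0,0,0,0,-6.7,0],[0,0,0,0,0,-6.7,0],[0,0,0,0,0,-6.5,0],[0,0,0,0,0,0,0]])

```text
clock: 12.75
eef_pos: [0.6363, 0.1317, 0.1388]
tool_rot: [0.642, 0.685, -0.24, 0.248]
ft_force: [-1.2, 0.2, -3.2]
grip_width: 0.0002
grasp_force: 0.0
```

```bash
cat >> h.py <<'E'
def tiphyp():
    o=bot.get_obs(); r=R.from_quat(o["tool_rot"]); e=o["eef_pos"]
    a=e+r.apply([0,0,.008])+[0,0,.040]; b=e+r.apply([0,0,-.032])
    return a,b,r
E
python3 - <<'E'
from h import *
go((-201.7,4.2,143.3),40); a,b,r=tiphyp(); print(bot.get_obs()['joint_pos'].round(2))
for n,p in(("a",a),("b",b)): print(n,W2L(p).round(1),"side",proj(p,"side")[0].round(1),"top",proj(p,"top")[0].round(1))
for c in("side","top"):
    im=bot.camera(c).astype(int); bg=cv2.imread(f"pics/{c}0.png").astype(int)
    cv2.imwrite(f"pics/{c}6.png",im)
    u,v=proj((a+b)/2,c)[0].round().astype(int)
    d=abs(im-bg).sum(2); 
    print(c,u,v)
    for y in range(v-22,v+24,3): print(y,"".join("#" if q>60 else "." for q in d[y,u-30:u+31]))
E
```

```text
loader now [-202.8   -0.8  138.8] shift [-3.8  4.9 -2.8] shift if turned first [-3.7  5.  -2.8] turn [-0.38  0.36  0.58]
[ 0.51  0.85  0.62  1.71 -0.62  2.13]
a [-197.6   -0.8  172.7] side [291.  158.7] top [239.3 187.2]
b [-223.5   -0.6  163.2] side [289.7 155.2] top [226.7 188.5]
side 290 157
135 #####################################........................
138 ######################################.......................
141 #######################################......................
144 #####################################........................
147 #####################################........................
150 #############.########################.......................
153 ######........########################.......................
156 ...............#######################.......................
159 ...............########################......................
162 ...............########################......................
165 ...............#########################.....................
168 ...............###########################...................
171 ........
[... 737 characters left out ...]
####################..................................
190 ###########################..................................
193 ########################.....................................
196 ################.............................................
199 #################............................................
202 ###############..............................................
205 #######......................................................
208 ####.........................................................
211 #............................................................[ WARN:0@0.683] global loadsave.cpp:1063 imwrite_ Unsupported depth image for selected encoder is fallbacked to CV_8U.
```

```bash
python3 -c "
from h import *
go((-130,0.5,38),40)"
```

```text
loader now [-200.1    1.3  143.3] shift [ 14.   -0.4 125.7] shift if turned first [ 14.   -0.8 125.8] turn [-0.17  0.04  0.14]
```

Request:
move_arm(deltas=[[0,2,0,18,0,0,0],[0,3,0,22,0,0,0],[0,3,0,22,0,0,0],[0,3,0,22,0,0,0],[0,2,0,22,0,0,0],[0,1,-1,19,0,0,0],[0,0,0,0,0,0,0],[0,0,0,0,0,0,0]])

```text
clock: 13.52
eef_pos: [0.6423, 0.0569, 0.0427]
tool_rot: [0.647, 0.681, -0.234, 0.248]
ft_force: [1.0, -0.9, 1.1]
grip_width: 0.0002
grasp_force: 0.0
```

Run:
```python
from h import *
go((-123,0.5,33.5),40); a,b,r=tiphyp(); print(bot.get_obs()['joint_pos'].round(2),bot.get_obs()['ft_force'].round(1))
f=b+r.apply([-.011,0,0]); print("front",W2L(f).round(1),"low",W2L(b+r.apply([.011,0,0])).round(1))
c="top"
im=bot.camera(c); bg=cv2.imread("pics/t5.png").astype(int)
cv2.imwrite(f"pics/{c}7.png",im)
u,v=proj(f,c)[0].round().astype(int); print(u,v)
d=abs(im.astype(int)-bg).sum(2)
for y in range(v-20,v+22,2): print(y,"".join("#" if q>60 else "." for q in d[y,u-40:u+31]))
for x in bot.outline_of("tube1","top"): print(round(x["conf"],2),x["rect"])
```

```text
loader now [-127.8    1.    42.7] shift [ 2.2 -0.5 10.1] shift if turned first [ 2.3 -0.5 10.1] turn [-0.11 -0.06 -0.29]
[ 0.41  0.83  0.35  1.37 -0.65  2.02] [ 1.  -0.9  1.1]
front [-139.9    1.    74.3] low [-156.7    1.1   60.2]
269 194
174 #######################.######.........................................
176 ########################.#####.........................................
178 ##########################.###.........................................
180 ##########################.####........................................
182 ##########################.#####.......................................
184 ##########################.######......................................
186 ############################.#####.....................................
188 ####################################...................................
190 #############################......##..................................
192 ################################.......................................
194 #############################...#...####...............................
196 #################################.....##...............................
198 #####################################..................................
200 ###################################..##................................
202 ##############################..###.####...............................
204 ##############################..####...#...............................
206 ###########################....#######.................................
208 ##########################......#.#####................................
210 ########################...........#######.............................
212 ..####################..............#######............................
214 ####################.................######............................
0.49 [291.3, 187.5, 8.6, 13.3]
0.45 [279.4, 188.9, 11.9, 12.3]
```

Request:
move_arm(deltas=[[0,3,0,3.5,0,0,0],[0,3,-0.5,3.5,0,0,0],[0,-4,0,3,0,0,0],[0,-4,0,3.5,0,0,0],[0,0,0,0,0,0,0],[0,0,0,0,0,0,0]])

```text
clock: 14.12
eef_pos: [0.6422, 0.0486, 0.0316]
tool_rot: [0.646, 0.683, -0.235, 0.248]
ft_force: [0.5, 0.4, 0.2]
grip_width: 0.0001
grasp_force: 0.0
```

```bash
cat >> h.py <<'E'
def st(tubes=True):
    a,b,r=tiphyp(); o=bot.get_obs()
    print("clock",o["clock"].__round__(2),"front",W2L(b+r.apply([-.011,0,0])).round(1),"low",W2L(b+r.apply([.011,0,0])).round(1),"F",o["ft_force"].round(1))
    go((-123,0.5,33.5),40)
    if tubes:
        for c in("top","side"):
            bot.camera(c)
            for x in bot.outline_of("tube1",c):
                u=x["rect"][0]+x["rect"][2]/2; v=x["rect"][1]+x["rect"][3]/2
                w=W2L(ray(u,v,c,.07)).round(0)
                if abs(w[1])<40 and -160<w[0]<40 and max(x["rect"][2:])<22: print(c,round(x["conf"],2),x["rect"],w)
E
python3 -c "
from h import *
st()"
```

```text
clock 14.12 front [-131.7    0.4   63.2] low [-148.5    0.5   49.1] F [0.5 0.4 0.2]
loader now [-119.5    0.4   31.6] shift [ 1.5  0.1 -3.7] shift if turned first [ 1.5  0.1 -3.7] turn [-0.07  0.01 -0.08]
top 0.64 [291.7, 188.3, 10.1, 12.1] [-80.  -2.  70.]
top 0.58 [305.8, 188.1, 13.2, 10.4] [-46.  -1.  70.]
side 0.58 [296.3, 226.4, 6.8, 11.9] [-40.  -2.  70.]
```

Request:
move_arm(deltas=[[0,-2.5,0,0,0,0,0],[0,-1.9,0,1.5,0,0,0],[0,-1.9,0,1.6,0,0,0],[0,-1.9,0,1.6,0,0,0],[0,-1.9,0,1.6,0,0,0],[0,-1.9,0,1.6,0,0,0],[0,-1.9,0,1.6,0,0,0],[0,-1.9,0,1.6,0,0,0],[0,-1.9,0,1.6,0,0,0],[0,0,0,0,0,0,0]])

```text
clock: 15.15
eef_pos: [0.6434, 0.0267, 0.0333]
tool_rot: [0.646, 0.683, -0.235, 0.248]
ft_force: [-0.1, 0.1, 0.6]
grip_width: 0.0
grasp_force: 0.0
```

```bash
python3 -c "
from h import *
st()"
```

```text
clock 15.15 front [-109.7    0.4   64.9] low [-126.6    0.4   50.7] F [-0.1  0.1  0.6]
loader now [-97.6   0.4  33.3] shift [ 19.3   0.1 -16.5] shift if turned first [ 19.3   0.1 -16.5] turn [-0.07  0.01 -0.08]
top 0.62 [283.5, 188.2, 7.8, 13.1] [-100.   -2.   70.]
side 0.62 [297.2, 224.9, 6.3, 12.8] [-43.   1.  70.]
```

Request:
move_arm(deltas=[[0,-1.9,0,1.6,0,0,0],[0,-1.9,0,1.6,0,0,0],[0,-1.9,0,1.6,0,0,0],[0,-1.9,0,1.6,0,0,0],[0,-1.9,0,1.6,0,0,0],[0,-1.9,0,1.6,0,0,0],[0,-1.9,0,1.6,0,0,0],[0,-1.9,0,1.6,0,0,0],[0,-1.9,0,1.6,0,0,0],[0,0,0,0,0,0,0]])

```text
clock: 16.18
eef_pos: [0.6447, 0.0043, 0.0333]
tool_rot: [0.646, 0.683, -0.235, 0.249]
ft_force: [-0.4, -0.6, 0.7]
grip_width: 0.0004
grasp_force: 0.0
```

```bash
python3 -c "
from h import *
st()"
```

```text
clock 16.18 front [-87.3   0.4  64.8] low [-104.2    0.4   50.7] F [-0.4 -0.6  0.7]
loader now [-75.2   0.3  33.3] shift [ 36.5   0.1 -30.9] shift if turned first [ 36.5   0.2 -30.9] turn [-0.07  0.01 -0.08]
top 0.53 [313.2, 188.3, 6.4, 11.6] [-37.  -4.  70.]
side 0.69 [296.5, 227.6, 8.0, 15.0] [-31.  -1.  70.]
```

Request:
move_arm(deltas=[[0,-1.9,0,1.6,0,0,0],[0,-1.9,0,1.6,0,0,0],[0,-1.9,0,1.6,0,0,0],[0,-1.9,0,1.6,0,0,0],[0,-1.9,0,1.6,0,0,0],[0,-1.9,0,1.6,0,0,0],[0,-1.9,0,1.6,0,0,0],[0,0,0,0,0,0,0]])

```text
clock: 17.05
eef_pos: [0.6457, -0.013, 0.0333]
tool_rot: [0.646, 0.683, -0.235, 0.248]
ft_force: [-0.0, -0.1, -0.6]
grip_width: -0.0
grasp_force: 0.0
```

```bash
python3 -c "
from h import *
st()"
```

```text
clock 17.05 front [-69.9   0.4  64.8] low [-86.8   0.4  50.7] F [-0.  -0.1 -0.6]
loader now [-57.8   0.3  33.3] shift [ 49.8   0.  -42.1] shift if turned first [ 49.8   0.2 -42.1] turn [-0.07  0.01 -0.09]
top 0.59 [312.3, 186.3, 4.7, 14.3] [-41.  -2.  70.]
top 0.46 [299.6, 191.6, 10.0, 10.1] [-63.  -8.  70.]
side 0.52 [293.2, 229.5, 11.6, 12.3] [-29.  -5.  70.]
side 0.42 [297.6, 241.3, 5.5, 5.1] [-3. -6. 70.]
```

Request:
move_arm(deltas=[[0,-1,0,0.8,0,0,0],[0,-1,0,0.8,0,0,0],[0,-1,0,0.8,0,0,0],[0,-1,0,0.8,0,0,0],[0,-1,0,0.8,0,0,0],[0,-1,0,0.9,0,0,0],[0,0,0,0,0,0,0]])

```text
clock: 17.83
eef_pos: [0.6461, -0.0204, 0.0333]
tool_rot: [0.646, 0.683, -0.235, 0.249]
ft_force: [-0.2, 0.9, -0.6]
grip_width: -0.0002
grasp_force: 0.0
```

```bash
python3 -c "
from h import *
st()"
```

```text
clock 17.83 front [-62.5   0.4  64.9] low [-79.4   0.4  50.7] F [-0.2  0.9 -0.6]
loader now [-50.4   0.4  33.3] shift [ 55.5   0.  -46.8] shift if turned first [ 55.5   0.1 -46.8] turn [-0.06  0.01 -0.07]
top 0.57 [300.8, 186.7, 12.6, 14.5] [-57.  -2.  70.]
side 0.65 [295.7, 227.8, 11.2, 17.5] [-26.   0.  70.]
```

```bash
cat >> h.py <<'E'
def cyl(x,z0,h=52,r=10.5,c="side"):
    P=[(x+r*np.cos(t),r*np.sin(t),z) for z in(z0,z0+h-6) for t in np.linspace(0,6.28,24)]
    p=proj(L2W(P,X0,Y0,A0),c); return [*p.min(0).round(1),*p.max(0).round(1)]
E
python3 - <<'E'
from h import *
im=bot.camera("side"); cv2.imwrite("pics/s8.png",im); bg=cv2.imread("pics/s5.png").astype(int)
print("drop",cyl(0,10),"stand",cyl(-7.5,45),"t2",cyl(-29.5,45),"t3",cyl(-51.5,45),"gate",proj(L2W([(13.5,-16,45),(13.5,16,80)],X0,Y0,A0),"side"))
d=abs(im.astype(int)-bg).sum(2); g=im.mean(2).astype(int)
print("     "+"".join(f"{u%100:3d}" for u in range(286,316)))
for v in range(212,264,2): print(v,"".join(f"{q:3d}" for q in g[v,286:316])," | ","".join("#" if q>30 else "." for q in d[v,286:316]))
E
```

```text
drop [np.float64(298.1), np.float64(245.1), np.float64(307.2), np.float64(263.9)] stand [np.float64(297.9), np.float64(233.1), np.float64(307.0), np.float64(252.4)] t2 [np.float64(296.5), np.float64(226.3), np.float64(305.5), np.float64(245.5)] t3 [np.float64(295.2), np.float64(219.8), np.float64(304.1), np.float64(238.8)] gate [[296.9456038  256.42162728]
 [310.62913456 245.43068608]]
      86 87 88 89 90 91 92 93 94 95 96 97 98 99  0  1  2  3  4  5  6  7  8  9 10 11 12 13 14 15
212  46 47 48 48 46 55 71109123120118116118119119116116119121122122122122122123118115117131147  |  ######........................
214  51 71 80 82 65 60 68 96125126125121121124122118117120121122122122122122121116111111114131  |  ######........................
216  48 41 49 50 57 61 65 75120131127122120125123119117119121122123122123126122114111110112124  |  #######.......................
218  48 35 42 44 49 58 64 70 97127128122119124125119117118121122123125124123123113110110110113  |  ######........................
220  53 37 36 42 48 59 65 68 77121132127124127127124119118121126127123122122120113111110110112 
[... 2064 characters left out ...]
100103 96 86 84  |  ..............................
254 149138133131132132129106 97 84 78 78 82 83 83 83 81 64 55 53 53 53 65 80 84 86 88 88 84 83  |  ..............................
256 149149137132132132128106 96 84 79 79 80 83 83 83 80 60 55 54 54 55 68 81 83 83 84 87 87 87  |  ..............................
258 149148137132131131128 94 79 78 83104119121121120110 71 57 54 53 55 65 87 90 90 88 87 75 72  |  ..............................
260 124119112104101 96 92 78 72 80 86 89 86 85 85 84 82 58 53 54 53 59 76 83 84 83 84 84 84 84  |  ..............................
262  84 85 85 85 84 83 83 82 82 84 83 84 84 84 84 84 82 55 51 54 53 58 77 84 83 84 84 84 85 84  |  ..............................
```

Request:
move_arm(deltas=[[0,-1,0,0.8,0,0,0],[0,-1,0,0.8,0,0,0],[0,-1,0,0.8,0,0,0],[0,0,0,0,0,0,0],[0,0,0,0,0,0,0]])

```text
clock: 18.5
eef_pos: [0.6463, -0.024, 0.0334]
tool_rot: [0.646, 0.683, -0.235, 0.248]
ft_force: [-0.8, 0.1, 0.6]
grip_width: -0.0
grasp_force: 0.0
```

```bash
cat >> h.py <<'E'
def asc(prev,new):
    st(False)
    im=bot.camera("side"); cv2.imwrite(f"pics/{new}.png",im); bg=cv2.imread(f"pics/{prev}.png").astype(int)
    d=abs(im.astype(int)-bg).sum(2); g=im.mean(2).astype(int)
    for v in range(222,260,2): print(v,"".join(f"{q:4d}" for q in g[v,294:305])," | ","".join("#" if q>30 else "." for q in d[v,290:312]))
E
python3 -c "
from h import *
asc('s8','s9')"
```

```text
clock 18.5 front [-58.9   0.4  65. ] low [-75.8   0.4  50.8] F [-0.8  0.1  0.6]
loader now [-46.8   0.4  33.4] shift [ 58.3   0.  -49.1] shift if turned first [ 58.3   0.1 -49.1] turn [-0.05 -0.   -0.06]
222   71  99 128 129 126 127 127 127 126 120 119  |  #.....................
224   66  77 120 131 131 131 131 132 128 118 104  |  ............#.........
226   52  55  74  80  76  83  85  79  69  68  60  |  .......##..###......##
228   56  57  70  77  75  85  91  97  96  88  61  |  .........#.........#..
230   61  60  72  70  74  96 103 101 104 102  70  |  ....#.................
232   62  61  75  83  65  73  89  99  98  93  63  |  ..........#####....##.
234   58  60  72  71  70  77  82  86  86  86  56  |  ......................
236   54  57  71  70  67  66  70  75  75  68  47  |  ..........####........
238   55  58  75  71  65  57  57  58  59  71  53  |  ............#.........
240   57  60  72  66  67  61  64  88 101  93  59  |  ......................
242   55  58  70  64  62  69  69  86 101  91  58  |  ......................
244   42  50  69  62  59  62  77  64  69  79  56  |  ......................
246   43  47  53  54  51  57  64  70  72  71  52  |  ......................
248   89  77  91 110 106  94  91  89  83  72  54  |  ......................
250  107 103  89  81  79  75  75  75  73  63  52  |  ......................
252   86  79  79  79  79  78  75  75  71  50  46  |  ......................
254   97  84  79  78  82  83  82  79  77  61  54  |  ......................
256   95  84  78  78  80  82  83  83  80  60  55  |  ......................
258   80  78  83 105 118 121 121 120 110  70  58  |  ......................
```

Run:
```python
from h import *
P=lambda x,z,c="side":proj(L2W([(x,0,z)],X0,Y0,A0),c)[0].round(1)
print("t2",[ (z,P(-25.9,z)) for z in(80,85,88,91,97)]); print("t1drop",[(x,z,P(x,z)) for x in(0,2.5) for z in (45,50,53,56,62)])
th=np.radians(20)
print("top:",P(-25.9,95,"top"),P(0,60,"top"),P(8,85,"top"))
im=bot.camera("top"); g=im.mean(2).astype(int); bg=cv2.imread("pics/t5.png").mean(2).astype(int)
for v in range(182,204,2): print(v,"".join(f"{q:4d}" for q in g[v,314:346])," | ","".join("#" if q>12 else "." for q in abs(g-bg)[v,314:346]))
```

```text
t2 [(80, array([301.3, 233.8])), (85, array([301.3, 232.3])), (88, array([301.3, 231.5])), (91, array([301.4, 230.6])), (97, array([301.4, 228.9]))]
t1drop [(0, 45, array([302.7, 251.4])), (0, 50, array([302.7, 250.1])), (0, 53, array([302.7, 249.3])), (0, 56, array([302.8, 248.4])), (0, 62, array([302.8, 246.8])), (2.5, 45, array([302.8, 252.2])), (2.5, 50, array([302.9, 250.9])), (2.5, 53, array([302.9, 250.1])), (2.5, 56, array([302.9, 249.2])), (2.5, 62, array([303. , 247.6]))]
top: [322.4 190.3] [332.5 192.6] [337.6 190.4]
182  143 127  92  72  70  64  56  60 123 145 129 116 113 113 114 116 116 111 109 110 111 113 119 130 122 131 145 142 141 143 144 144  |  ................................
184   84  73  68  77  73  65  58  54 120 146 135 126 126 128 127 128 128 136 145 139 131 131 135 128 104 119 142 142 143 144 143 145  |  ................................
186   70  64  63  67  71  68  59  52 116 144 133 128 129 129 129 130 130 125 122 121 120 123 125 114 103 124 143 143 143 144 145 130  |  ................................
188   73  74  76  71  67  75  82  80 117 140 126 117 123
[... 603 characters left out ...]
....................
196   60  56  54  58  55  60  67  64  61  65  69  62  55  54  55  57  59  58  56  55  52  51  54  57  57  58  82  82  58  51  58  71  |  ................#...............
198   63  69  65  55  52  53  56  62  63  64  68  67  58  56  59  57  57  55  54  54  51  54  60  63  63  64  77  89  81  72  76  78  |  ................................
200   76  77  79  71  62  60  61  62  61  58  65  73  71  71  71  71  72  74  82  88  82  77  76  78  67  73  72  99 127 119 110 113  |  #...............................
202   66  66  69  65  57  57  56  51  53  54  70  75  75  74  74  72  71  97 115  92  72  73  76  79  79  68  70  69 106 137 132 119  |  ................................
```

Request:
move_arm(deltas=[[0,-0.8,0,0.6,0,0,0],[0,-0.8,0,0.6,0,0,0],[0,-0.8,0,0.7,0,0,0],[0,0,0,0,0,0,0],[0,0,0,0,0,0,0]])

```text
clock: 19.02
eef_pos: [0.6465, -0.0271, 0.0335]
tool_rot: [0.646, 0.683, -0.235, 0.249]
ft_force: [1.4, 0.1, 0.7]
grip_width: -0.0001
grasp_force: 0.0
```

```bash
python3 -c "
from h import *
asc('s9','s10')"
```

```text
clock 19.02 front [-55.8   0.4  65.1] low [-72.7   0.4  50.9] F [1.4 0.1 0.7]
loader now [-43.7   0.4  33.5] shift [ 60.8  -0.  -51. ] shift if turned first [ 60.8   0.1 -51. ] turn [-0.05  0.   -0.07]
222   71  99 128 128 125 125 126 125 121 119 117  |  ......................
224   65  77 121 132 131 129 129 130 127 120 106  |  ......................
226   50  54  80  89  94 102 104 102  98  76  51  |  ........#####.........
228   57  57  70  80  87  83  77  81  88  81  59  |  #.......#.##........##
230   60  58  71  71  73  91  98  95 101  97  67  |  ......................
232   57  57  73  81  68  86 101 105 106 102  69  |  .........##..........#
234   57  59  70  72  73  61  63  67  71  67  45  |  .........######.......
236   54  58  71  70  71  72  78  80  80  78  53  |  .............#........
238   55  57  70  68  67  58  59  64  77  75  52  |  ............#.........
240   57  61  71  67  63  58  66  92 103  93  59  |  ......................
242   56  58  72  67  65  69  65  85 101  90  59  |  ......................
244   43  51  69  63  59  61  72  72  71  70  51  |  ......................
246   44  47  53  54  58  63  68  71  75  67  51  |  ......................
248   88  77  91 109 107  98  93  93  85  74  54  |  ......................
250  106 102  89  81  80  77  76  77  74  63  51  |  ......................
252   86  79  78  79  80  77  77  76  75  52  47  |  ......................
254   97  84  79  79  82  82  80  77  75  59  54  |  ......................
256   95  83  79  79  80  82  83  83  80  60  55  |  ......................
258   79  78  83 104 119 122 121 120 111  71  58  |  ......................
```

Request:
move_arm(deltas=[[0,-0.8,0,0.6,0,0,0],[0,0,0,0,0,0,0],[0,0,0,0,0,0,0]])

```text
clock: 19.32
eef_pos: [0.6466, -0.028, 0.0335]
tool_rot: [0.646, 0.683, -0.235, 0.248]
ft_force: [0.0, -0.1, -0.4]
grip_width: 0.0001
grasp_force: 0.1
```

Request:
move_arm(deltas=[[0,-0.8,0,0.6,0,0,0],[0,0,0,0,0,0,0],[0,0,0,0,0,0,0]])

```text
clock: 19.57
eef_pos: [0.6467, -0.029, 0.0336]
tool_rot: [0.646, 0.683, -0.235, 0.249]
ft_force: [-0.0, 0.3, 0.1]
grip_width: -0.0003
grasp_force: 0.0
```

```bash
python3 -c "
from h import *
asc('s10','s11')"
```

```text
clock 19.57 front [-53.9   0.4  65.2] low [-70.8   0.4  51. ] F [-0.   0.3  0.1]
loader now [-41.8   0.4  33.6] shift [ 62.3  -0.  -52.2] shift if turned first [ 62.3   0.1 -52.2] turn [-0.05  0.   -0.06]
222   71  99 128 128 121 122 125 123 119 116 117  |  ......................
224   66  77 121 132 130 126 123 123 124 118 100  |  ......................
226   49  52  80  94 102 107 107 107 105  93  60  |  .............#........
228   55  56  69  76  67  67  68  70  71  76  55  |  ........##.##.......##
230   59  57  69  75  77  88  94 100 103  95  67  |  ......................
232   58  57  71  73  66  92 103 104 105 102  69  |  ......................
234   57  58  70  67  65  65  77  90  93  88  56  |  ..........#####.....#.
236   56  60  70  69  70  74  79  83  83  86  55  |  ......................
238   53  56  69  66  66  59  61  69  69  66  47  |  ......................
240   56  59  70  66  65  56  55  56  57  55  45  |  ..........#####.......
242   56  58  72  63  61  61  58  58  58  53  44  |  ...........####.......
244   41  50  70  62  58  62  67  70  72  64  48  |  ......................
246   44  46  53  55  60  64  66  79  92  86  58  |  ............##........
248   88  77  91 109 108 104 105 115 115  95  62  |  ..........####........
250  107 103  89  81  83  88  83  91  92  71  52  |  .........#.##.........
252   86  79  79  79  81  79  82  88  92  60  47  |  ...........##.........
254   97  84  79  79  81  80  81  81  80  63  54  |  ......................
256   96  84  79  78  80  79  80  79  75  57  56  |  ......................
258   79  78  83 105 118 122 120 121 110  70  58  |  ......................
```

Request:
move_arm(deltas=[[0,0,0,-15,0,0,0],[0,0,0,-35,0,0,0],[0,0,0,-35,0,0,0],[0,0,0,-20,0,6.7,0],[0,0,-18,0,0,6.7,0],[0,0,-18,0,0,6.7,0],[0,0,-18,0,0,6.7,0],[0,0,-18,0,0,6.7,0],[0,0,-18,0,0,6.5,0],[0.6,0,-18,0,0,0,0]])

```text
clock: 20.45
eef_pos: [0.5349, 0.0284, 0.1153]
tool_rot: [0.689, 0.724, 0.002, 0.0]
ft_force: [0.2, -1.2, -0.6]
grip_width: 0.011
grasp_force: 0.0
```

```bash
python3 -c "
from h import *
print(W2L([.5406,-.0767,.0209]))
go((-0.5,-108,110),0); asc('s11','s12')"
```

```text
[  -0.22403161 -108.21457023   20.9       ]
loader now [-105.4 -107.9  115.3] shift [-105.     0.7    5.1] shift if turned first [-1.049e+02 -1.000e-01  5.300e+00] turn [ 0.16 -0.11 -0.45]
clock 20.45 front [ -94.4 -108.1  147.3] low [-116.4 -107.9  147.3] F [ 0.2 -1.2 -0.6]
loader now [-105.4 -107.9  115.3] shift [ 18.2 108.   82.1] shift if turned first [ 66.  108.4  51.4] turn [  0.   -40.11  -0.49]
222   82 106 132 130 129 129 130 127 127 127 124  |  #####........#........
224   82  88 128 135 133 128 126 128 127 120 109  |  #..###.............###
226   87  85  91  91  99 108 109 108 102  85  58  |  #.#####............###
228   89  88  89  89  77  69  65  67  74  82  60  |  ########...........###
230   84  82  85  79  73  85  96  95 101  98  68  |  .#..###............###
232   66  69  79  77  66  94 105 108 107 104  71  |  .....#.............###
234   59  63  74  68  67  59  65  79  83  75  49  |  ..........####.....##.
236   58  61  73  70  69  75  72  80  83  82  55  |  ......................
238   54  58  71  68  69  60  63  67  69  65  48  |  ......................
240   58  61  72  68  68  60  58  59  58  57  44  |  ......................
242   56  59  73  68  64  63  61  60  61  54  44  |  ......................
244   43  51  70  64  60  65  71  73  73  65  50  |  ......................
246   45  48  55  56  61  65  64  76  91  86  59  |  ......................
248   91  79  93 111 110 107 107 115 115  95  64  |  ......................
250  108 104  91  82  84  90  86  92  93  71  53  |  ......................
252   88  80  80  80  80  81  83  87  89  58  47  |  ......................
254   99  86  80  80  83  80  82  82  81  65  55  |  ......................
256   98  86  81  80  81  80  82  80  78  59  56  |  ......................
258   81  80  85 106 120 123 123 122 113  72  58  |  ......................
```

Request:
move_arm(deltas=[[0.6,-25,0,0,0,0,-0.4],[0.6,-30,0,0,0,0,0],[0.6,-30,0,0,0,0,0],[0.6,-20,0,5,0,0,0],[0.6,0,0,0,0,0,0],[0.6,0,0,0,0,0,0]])

```text
clock: 21.0
eef_pos: [0.5414, -0.073, 0.1087]
tool_rot: [0.685, 0.728, -0.0, -0.0]
ft_force: [0.1, 0.3, 0.7]
grip_width: 0.0512
grasp_force: 0.0
```

```bash
python3 -c "
from h import *
go((-0.2,-108.2,21),0)"
```

```text
loader now [  -3.8 -107.2  108.7] shift [-3.7 -1.  87.7] shift if turned first [-3.6 -1.  87.7] turn [-0.04 -0.01  0.23]
```

Request:
move_arm(deltas=[[0.6,-3,-0.5,15,0,0,0],[0.6,-3,-0.5,25,0,0,0],[0.6,0,0,25,0,0,0],[0.6,0,0,18,0,0,0],[0.6,0,0,4,0,0,0],[0.3,0,0,0,0,0,0],[0,0,0,0,0,0,0],[0,0,0,0,0,0,0],[0,0,0,0,0,0,0],[0,0,0,0,0,0,0]])

```text
clock: 21.83
eef_pos: [0.5422, -0.078, 0.0236]
tool_rot: [0.684, 0.729, 0.001, 0.001]
ft_force: [-0.4, 3.2, 4.8]
grip_width: 0.0138
grasp_force: 58.9
```

```bash
python3 -c "
from h import *
go((-0.2,-108.2,21),0)"
```

```text
loader now [   1.2 -106.7   23.6] shift [ 1.4 -1.5  2.6] shift if turned first [ 1.4 -1.5  2.6] turn [ 0.17 -0.03  0.36]
```

Request:
move_arm(deltas=[[0,0,-2,0,0,0,0],[0,0,-4,0,0,0,0],[0,0,-4,0,0,0,0],[0,0,-5,0,0,0,0],[0,0,-5,0,0,0,0],[0,0,-5,0,0,0,0],[0,0,-5,0,0,0,0],[0,0,-4,0,0,0,0],[0,0,-3,0,0,0,0],[0,0,0,0,0,0,0]])

```text
clock: 22.67
eef_pos: [0.5049, -0.0807, 0.0236]
tool_rot: [0.684, 0.729, 0.001, 0.001]
ft_force: [1.0, 2.5, 8.1]
grip_width: 0.0142
grasp_force: 59.3
```

```bash
python3 -c "
from h import *
print(W2L([.5578,-.0754,0]));
go((-0.2,-144.1,21),0)
for c in('top','side'):
  bot.camera(c); 
  for x in bot.outline_of('tube1',c):
    u=x['rect'][0]+x['rect'][2]/2; v=x['rect'][1]+x['rect'][3]/2
    print(c,round(x['conf'],2),x['rect'],W2L(ray(u,v,c,.055)).round(0),W2L(ray(u,v,c,.08)).round(0))
"
```

```text
[ -0.53745802 -90.9683601    0.        ]
loader now [   1.7 -144.1   23.6] shift [1.9 0.  2.6] shift if turned first [1.9 0.  2.6] turn [ 0.2  -0.01  0.33]
top 0.67 [328.9, 205.8, 8.5, 8.9] [ -0. -39.  55.] [ -3. -42.  80.]
top 0.4 [306.2, 190.0, 8.7, 8.7] [-48.  -1.  55.] [-51.  -5.  80.]
top 0.4 [366.8, 144.3, 17.7, 29.0] [102.  74.  55.] [96. 68. 80.]
side 0.61 [235.2, 243.7, 104.4, 31.7] [ 28. -41.  55.] [ 48. -44.  80.]
```

Request:
move_arm(deltas=[[0.3,0,0,0,0,0,0],[0.5,0,0,0,0,0,0],[0.5,0,0,0,0,0,0],[0.5,0,0,-20,0,0,0],[0.5,0,0,-30,0,0,0],[0.5,0,0,-30,0,0,0],[0.3,0,0,-24,0,0,0],[0,30,0,0,0,0,0],[0,39,0,0,0,0,0],[0,39,0,0,0,0,0]])

```text
clock: 23.7
eef_pos: [0.4971, 0.027, 0.1263]
tool_rot: [0.686, 0.728, 0.0, 0.0]
ft_force: [1.1, 0.7, 0.6]
grip_width: -0.0003
grasp_force: 0.0
```

Request:
move_arm(deltas=[[0,39,4,0,0,-4,0],[0,0,24,0,0,-6,0],[0,0,24,0,0,-6,0],[0,0,24,0,0,-6,0],[0,0,24,0,0,-6,0],[0,0,24,0,0,-6,0],[0,0,20,0,0,-6,0],[0,0,0,0,0,0,0],[0,0,0,0,0,0,0],[0,0,0,0,0,0,0]])

```text
clock: 24.53
eef_pos: [0.6379, 0.0745, 0.1252]
tool_rot: [0.643, 0.685, -0.235, 0.249]
ft_force: [-0.1, -0.0, 0.8]
grip_width: 0.0001
grasp_force: 0.0
```

```bash
python3 -c "
from h import *
st(False); go((-68,0.5,33.5),40)"
```

```text
clock 24.53 front [-157.8   -2.4  156.8] low [-174.6   -2.5  142.7] F [-0.1 -0.   0.8]
loader now [-145.6   -2.4  125.2] shift [41.7  2.9 84.8] shift if turned first [41.6  2.9 84.8] turn [0.13 0.04 0.32]
loader now [-145.6   -2.4  125.2] shift [ -0.4   2.6 120.2] shift if turned first [ -0.5   2.9 120.2] turn [0.13 0.04 0.32]
```

Request:
move_arm(deltas=[[0,0,1,18,0,0,0.3],[0,0,1,22,0,0,0],[0,0,1,22,0,0,0],[0,0,0,22,0,0,0],[0,0,0,20,0,0,0],[0,0,0,12,0,0,0],[0,0,0,3,0,0,0],[0,0,0,0,0,0,0],[0,0,0,0,0,0,0]])

```text
clock: 25.28
eef_pos: [0.647, -0.0015, 0.038]
tool_rot: [0.646, 0.683, -0.232, 0.251]
ft_force: [-0.0, 0.1, -0.5]
grip_width: -0.0002
grasp_force: 0.0
```

```bash
python3 -c "
from h import *
st(); asc('s12','s13')"
```

```text
clock 25.28 front [-81.3   2.1  69.6] low [-98.2   2.2  55.5] F [-0.   0.1 -0.5]
loader now [-69.2   2.3  38. ] shift [ 44.1  -1.8 -31.1] shift if turned first [ 44.1  -1.8 -31.1] turn [ 0.36 -0.07 -0.26]
top 0.43 [326.2, 202.6, 11.2, 14.1] [ -5. -39.  70.]
side 0.55 [294.8, 230.2, 9.3, 19.7] [-15.  -6.  70.]
clock 25.48 front [-82.5   2.2  67.9] low [-99.4   2.2  53.7] F [0.6 0.2 0.2]
loader now [-70.4   2.4  36.3] shift [ 42.1  -1.8 -31.7] shift if turned first [ 42.1  -1.9 -31.7] turn [ 0.35 -0.04 -0.11]
222   73  99 126 123 120 122 123 121 122 123 121  |  ......................
224   76  81 123 132 130 126 124 126 126 118 107  |  ......................
226   84  79  88  89  97 105 107 106 100  84  55  |  ......................
228   87  85  87  88  74  69  64  66  72  80  59  |  ......................
230   83  81  85  79  71  83  95  93 100  96  68  |  ......................
232   65  67  77  75  65  92 103 105 106 103  69  |  ......................
234   58  61  73  68  64  59  64  78  81  73  48  |  ......................
236   57  61  72  69  69  74  70  79  82  81  53  |  ..
[... 156 characters left out ...]
................
242   57  59  72  66  63  63  60  59  59  53  44  |  ......................
244   42  50  69  63  58  64  69  72  71  63  47  |  ......................
246   44  47  53  55  60  65  65  67  66  58  48  |  ............###.......
248   88  76  91 109 107 102  96  97  93  80  57  |  ###.......####........
250  105 103  89  80  82  83  83  83  80  66  52  |  ####........#.........
252   82  80  78  79  79  82  82  83  80  54  46  |  ####..................
254   89  83  79  79  82  83  83  83  81  63  54  |  ####..................
256   81  80  78  79  80  82  82  82  80  61  56  |  #####.................
258   77  78  83 104 118 121 120 121 110  70  57  |  ###...................
```

Request:
move_arm(deltas=[[0,1.7,-1,2,0,0,0],[0,-3,-0.8,2.5,0,0,0],[0,-3,0,2.5,0,0,0],[0,-3,0,2.5,0,0,0],[0,-3,0,2.5,0,0,0],[0,-3,0,2.5,0,0,0],[0,-2,0,1.7,0,0,0],[0,0,0,0,0,0,0]])

```text
clock: 26.2
eef_pos: [0.6457, -0.0243, 0.0324]
tool_rot: [0.645, 0.683, -0.234, 0.25]
ft_force: [0.0, -0.1, -0.5]
grip_width: -0.0001
grasp_force: 0.0
```

```bash
python3 -c "
from h import *
st(False)"
```

```text
clock 26.2 front [-58.7  -0.4  64. ] low [-75.5  -0.4  49.8] F [ 0.  -0.1 -0.5]
loader now [-46.5  -0.3  32.4] shift [ 57.9   0.9 -50. ] shift if turned first [ 57.9   0.8 -50. ] turn [ 0.17  0.01 -0.1 ]
```

Request:
move_arm(deltas=[[0,-2.2,0,0.5,0,0,0],[0,-1.9,0,1.6,0,0,0],[0,-1.9,0,1.6,0,0,0],[0,-1.9,0,1.6,0,0,0],[0,-1.9,0,1.6,0,0,0],[0,-1.9,0,1.6,0,0,0],[0,-1.9,0,1.6,0,0,0],[0,-1.9,0,1.6,0,0,0],[0,0,0,0,0,0,0]])

```text
clock: 26.95
eef_pos: [0.6467, -0.0433, 0.0333]
tool_rot: [0.645, 0.683, -0.234, 0.25]
ft_force: [1.0, 0.0, 0.7]
grip_width: -0.0001
grasp_force: 0.0
```

```bash
python3 -c "
from h import *
asc('s13','s14')"
```

```text
clock 26.95 front [-39.6  -0.5  64.9] low [-56.5  -0.4  50.7] F [1.  0.  0.7]
loader now [-27.5  -0.3  33.3] shift [ 73.    0.9 -61.6] shift if turned first [ 73.    0.8 -61.6] turn [ 0.18  0.01 -0.07]
222   71  99 127 128 122 120 123 123 118 116 117  |  ##....................
224   66  76 121 128 119 113 119 120 106  98  94  |  ##..#...##..###......#
226   44  49  69  82  73  52  70  75  54  32  34  |  #######.#######....###
228   46  46  60  75  81  91  95 100  98  91  58  |  ########.#####.....###
230   46  48  61  70  88 101 104 101 103 102  71  |  .#.####.##.........###
232   55  54  66  71  64  76  91  96  94  82  53  |  .##.###..##.###....###
234   53  56  68  66  68  77  87  83  81  82  53  |  ..#......##........###
236   53  58  69  63  56  58  61  65  65  56  41  |  ........##.####....###
238   55  60  69  64  58  54  55  58  55  59  47  |  ........#...#......##.
240   56  62  72  64  65  64  67  93 103 100  64  |  ..........#####.......
242   55  58  68  63  58  73  69  96 105  91  57  |  ...........####.......
244   42  51  69  58  56  63  66  69  86  86  59  |  ............###.......
246   43  48  54  52  53  55  55  60  75  68  50  |  ..........#...........
248   87  77  91 108 100  89  87  84  81  71  54  |  .........#.##.........
250  105 102  90  81  78  74  72  74  74  64  52  |  ..........#...........
252   83  79  80  79  80  80  77  73  71  50  46  |  ......................
254   90  84  79  80  82  83  84  83  81  64  54  |  ......................
256   81  80  78  79  80  82  82  82  80  60  56  |  ......................
258   77  78  83 105 120 120 122 120 110  71  57  |  ......................
```

Request:
move_arm(deltas=[[0,-1,0,0.8,0,0,0],[0,-1,0,0.8,0,0,0],[0,-1,0,0.8,0,0,0],[0,-0.8,0,0.7,0,0,0],[0,-0.8,0,0.6,0,0,0],[0,0,0,0,0,0,0],[0,0,0,0,0,0,0]])

```text
clock: 27.58
eef_pos: [0.6472, -0.0487, 0.0334]
tool_rot: [0.645, 0.683, -0.233, 0.25]
ft_force: [-0.3, 0.4, 0.5]
grip_width: 0.0001
grasp_force: 0.0
```

Request:
move_arm(deltas=[[0,-0.8,0,0.6,0,0,0],[0,0,0,0,0,0,0],[0,0,0,0,0,0,0]])

```text
clock: 27.83
eef_pos: [0.6473, -0.0497, 0.0334]
tool_rot: [0.645, 0.683, -0.233, 0.25]
ft_force: [-0.8, 0.3, -0.1]
grip_width: -0.0
grasp_force: 0.0
```

```bash
python3 -c "
from h import *
asc('s14','s15')"
```

```text
clock 27.83 front [-33.3  -0.3  65. ] low [-50.1  -0.3  50.9] F [-0.8  0.3 -0.1]
loader now [-21.1  -0.2  33.4] shift [ 78.    0.8 -65.6] shift if turned first [ 78.    0.7 -65.6] turn [ 0.21 -0.   -0.05]
222   70  99 126 125 120 117 120 122 117 116 117  |  ......................
224   65  75 120 129 123 114 118 120 109 100  95  |  #.....................
226   45  48  68  84  81  53  53  69  58  35  34  |  ..........#...........
228   45  46  58  73  72  46  44  65  53  30  29  |  ###......######.......
230   49  47  61  71  72  58  61  72  80  76  50  |  ........#######.....##
232   53  49  62  68  69  90 102  98  93  90  63  |  .........##...#......#
234   53  54  65  59  69  88 103 108 107 104  63  |  .........#####......##
236   53  57  69  62  67  76  67  65  70  68  47  |  ........##...#.....###
238   50  56  68  62  56  55  64  70  77  82  56  |  #..........###.......#
240   56  60  70  63  57  52  64  93 102  93  59  |  .........#.........###
242   56  57  71  61  61  73  68  96 104  92  58  |  ......................
244   42  50  69  62  55  60  60  62  77  81  57  |  ......................
246   44  47  53  53  56  61  63  67  77  74  54  |  ......................
248   88  77  91 108 104  92  89  86  83  72  55  |  ......................
250  105 103  89  80  78  74  75  74  73  62  52  |  ......................
252   83  79  78  78  79  76  75  75  73  51  47  |  ......................
254   90  83  78  79  83  83  81  80  75  60  54  |  ......................
256   81  80  79  79  80  82  83  83  81  60  55  |  ......................
258   77  78  83 105 118 121 121 120 110  71  58  |  ......................
```

Still leaning; push on 1 mm at a time.

Request:
move_arm(deltas=[[0,-0.8,0,0.6,0,0,0],[0,0,0,0,0,0,0],[0,0,0,0,0,0,0]])

```text
clock: 28.13
eef_pos: [0.6473, -0.0506, 0.0335]
tool_rot: [0.645, 0.683, -0.233, 0.25]
ft_force: [-1.3, -0.0, -0.0]
grip_width: 0.0
grasp_force: 0.1
```

Request:
move_arm(deltas=[[0,-0.6,0,0.5,0,0,0],[0,0,0,0,0,0,0],[0,0,0,0,0,0,0]])

```text
clock: 28.38
eef_pos: [0.6473, -0.0514, 0.0334]
tool_rot: [0.645, 0.683, -0.233, 0.25]
ft_force: [-0.3, 0.5, -0.8]
grip_width: 0.0001
grasp_force: 0.2
```

```bash
python3 -c "
from h import *
asc('s15','s16')"
```

```text
clock 28.38 front [-31.6  -0.3  65. ] low [-48.4  -0.3  50.9] F [-0.3  0.5 -0.8]
loader now [-19.4  -0.2  33.4] shift [ 79.3   0.9 -66.6] shift if turned first [ 79.3   0.7 -66.6] turn [ 0.21 -0.01 -0.05]
222   70  97 127 124 120 117 119 120 118 116 116  |  ......................
224   65  75 120 128 123 114 118 120 109 100  94  |  ......................
226   47  48  66  84  80  54  52  69  57  34  35  |  ...................#..
228   46  46  58  72  72  47  44  65  58  34  31  |  ......................
230   47  47  61  70  72  55  52  78  77  56  39  |  .............##.......
232   49  48  61  69  74  89 101  99 106 106  71  |  ............##........
234   52  52  63  64  68  87 102 107 108 104  64  |  ......................
236   53  57  69  62  76  70  67  75  81  74  48  |  ............#........#
238   49  57  68  60  57  59  69  72  86  79  53  |  ......................
240   51  58  71  62  55  50  65  91 102  93  59  |  ......................
242   55  58  70  62  60  73  67  91 103  91  58  |  ......................
244   43  51  68  62  55  60  69  63  78  78  55  |  ......................
246   44  45  52  54  55  59  59  66  69  67  52  |  ......................
248   88  78  91 109 104  94  89  87  84  74  55  |  ......................
250  105 102  89  81  80  76  77  74  73  61  52  |  ......................
252   82  79  78  78  78  75  76  77  75  52  47  |  ......................
254   90  84  78  78  82  83  79  77  74  59  54  |  ......................
256   81  80  78  79  79  83  83  82  80  60  55  |  ......................
258   78  78  84 105 119 122 121 120 110  71  57  |  ......................
```

Request:
move_arm(deltas=[[0,-0.6,0,0.5,0,0,0],[0,0,0,0,0,0,0],[0,0,0,0,0,0,0]])

```text
clock: 28.68
eef_pos: [0.6474, -0.0522, 0.0335]
tool_rot: [0.645, 0.683, -0.233, 0.25]
ft_force: [-0.2, -0.1, -0.2]
grip_width: -0.0001
grasp_force: 0.4
```

Request:
move_arm(deltas=[[0,-0.6,0,0.5,0,0,0],[0,0,0,0,0,0,0],[0,0,0,0,0,0,0]])

```text
clock: 28.93
eef_pos: [0.6475, -0.0532, 0.0336]
tool_rot: [0.645, 0.683, -0.234, 0.25]
ft_force: [0.2, -0.5, -0.2]
grip_width: 0.0001
grasp_force: 0.0
```

```bash
python3 -c "
from h import *
asc('s16','s17')"
```

```text
clock 28.93 front [-29.7  -0.3  65.2] low [-46.5  -0.3  51.1] F [ 0.2 -0.5 -0.2]
loader now [-17.5  -0.2  33.6] shift [ 80.8   0.8 -67.7] shift if turned first [ 80.9   0.7 -67.7] turn [ 0.21  0.02 -0.06]
222   70  98 126 123 118 117 118 120 117 115 116  |  #.....................
224   65  76 120 129 123 113 115 119 111 101  95  |  ......................
226   46  48  66  83  80  57  53  69  58  36  34  |  ....................##
228   45  46  58  72  72  52  41  64  61  35  30  |  ......................
230   46  47  62  70  71  54  47  76  82  57  39  |  .##...................
232   48  46  60  63  72  87  98  96  94  88  61  |  ............##........
234   51  50  60  57  66  87 101 106 107 103  65  |  ......................
236   53  57  69  59  72  79  69  67  71  70  47  |  ......................
238   49  56  68  60  57  62  73  76  76  73  51  |  ......................
240   48  56  69  63  58  53  53  55  56  53  43  |  ..........#####.......
242   57  57  71  63  59  55  55  54  54  49  41  |  .........######.....#.
244   43  50  69  61  57  62  68  70  67  54  45  |  ............##........
246   44  47  54  53  56  59  64  65  68  61  48  |  ......................
248   88  78  91 109 108 103 106 110 105  92  63  |  ..........####........
250  104 102  89  80  82  87  96 101  96  72  53  |  .........#####........
252   83  80  78  79  80  82  86  85  80  54  47  |  ......................
254   89  84  79  79  78  79  82  84  80  64  55  |  ......................
256   81  80  79  79  79  80  78  78  77  59  56  |  ......................
258   77  78  83 105 119 122 121 121 110  71  57  |  ......................
```

Request:
move_arm(deltas=[[0,0,0,-15,0,0,0],[0,0,0,-35,0,0,0],[0,0,0,-35,0,0,0],[0,0,0,-35,0,0,0],[0,0,-14,-20,0,6.7,0],[0,0,-26,0,0,6.7,0],[0,0,-26,0,0,6.7,0],[0,0,-26,0,0,6.7,0],[0,0,-26,0,0,6.7,0],[0.6,0,-26,0,0,6.5,0]])

```text
clock: 29.82
eef_pos: [0.4976, 0.0287, 0.1419]
tool_rot: [0.686, 0.728, 0.004, 0.001]
ft_force: [-0.3, -1.4, -0.4]
grip_width: 0.011
grasp_force: 0.0
```

```bash
python3 -c "
from h import *
asc('s17','s18')
go((2,-144.1,110),0)
print(cyl(-22,45)[:2],cyl(0,10)[:2],cyl(2.5,10)[:2])
for c in('top','side'):
  bot.camera(c); 
  for x in bot.outline_of('tube1',c):
    u=x['rect'][0]+x['rect'][2]/2; v=x['rect'][1]+x['rect'][3]/2
    print(c,round(x['conf'],2),x['rect'],W2L(ray(u,v,c,.055)).round(0),W2L(ray(u,v,c,.08)).round(0))
"
```

```text
clock 29.82 front [ -96.7 -145.3  173.8] low [-118.7 -145.3  173.9] F [-0.3 -1.4 -0.4]
loader now [-107.9 -145.1  141.9] shift [ 14.2 144.8 109.6] shift if turned first [ 81.2 145.6  73.3] turn [ 4.800e-01 -4.027e+01 -1.000e-02]
222   83 106 132 130 128 126 126 124 124 126 123  |  #####........#........
224   81  88 128 136 137 133 134 136 128 122 109  |  #..###..#######.....##
226   86  85  98 112 122 121 124 123  97 101  73  |  ###############......#
228   88  89 102 102 121 126 119 119 128 112  74  |  ###############....###
230   85  87 103 108 110 112 103 100 106  97  67  |  ###############....###
232   66  70  85  85  79  96 104 105 102 101  69  |  .##.####.....#.....###
234   58  63  76  71  71  71  87  99 102  96  59  |  .....###.##........###
236   58  64  77  71  70  80  90  88  88  88  57  |  #......#..####....####
238   57  62  77  69  67  62  68  74  75  71  50  |  #..................###
240   58  62  77  73  69  58  56  57  57  55  45  |  ....#...#..........###
242   55  59  73  69  67  62  59  58  57  50  43  |  ....................#.
244   42  51  69  62  59  66  73  7
[... 258 characters left out ...]
..........
252   83  80  79  79  79  86  88  85  80  55  47  |  ......................
254   90  84  80  79  80  81  82  85  81  65  54  |  ......................
256   82  81  80  80  80  80  79  78  78  59  55  |  ......................
258   78  79  85 106 120 121 122 122 112  71  57  |  ......................
loader now [-103.9 -151.9  140.9] shift [-106.     8.2   30.3] shift if turned first [-105.9    7.8   30.9] turn [-0.03 -0.32 -0.21]
[np.float64(297.0), np.float64(228.6)] [np.float64(298.1), np.float64(245.1)] [np.float64(298.3), np.float64(245.9)]
top 0.53 [327.2, 206.5, 9.4, 4.5] [ -3. -35.  55.] [ -6. -39.  80.]
side 0.4 [284.1, 248.3, 7.3, 7.5] [  5. -37.  55.] [ 26. -40.  80.]
```

Request:
move_arm(deltas=[[0.6,-25,4,5,0,0,0],[0.6,-30,4,10,0,0,0],[0.6,-30,0,10,0,0,0],[0.6,-21,0,5,0,0,0],[0.6,0,0,0,0,0,0],[0.6,0,0,0,0,0,0]])

```text
clock: 30.57
eef_pos: [0.5132, -0.0767, 0.1094]
tool_rot: [0.686, 0.728, 0.001, 0.001]
ft_force: [-0.3, 0.3, 0.1]
grip_width: 0.0513
grasp_force: 0.0
```

```bash
python3 -c "
from h import *
go((2,-144.1,22),0)"
```

```text
loader now [  -1.7 -135.5  109.4] shift [-3.7 -8.8 87.4] shift if turned first [-3.7 -8.6 87.4] turn [ 0.12 -0.01  0.09]
```

Request:
move_arm(deltas=[[0.6,-3.5,-8.5,0,0,0,0],[0.6,0,0,15,0,0,0],[0.6,0,0,25,0,0,0],[0.6,0,0,25,0,0,0],[0.6,0,0,18,0,0,0],[0.6,0,0,4,0,0,0],[0.6,0,0,0,0,0,0]])

```text
clock: 31.15
eef_pos: [0.5031, -0.0796, 0.0223]
tool_rot: [0.685, 0.728, 0.0, -0.0]
ft_force: [-0.2, 0.3, -0.0]
grip_width: 0.0514
grasp_force: 0.0
```

Request:
move_arm(deltas=[[0.4,0,0,0,0,0,0],[0.2,0,0,0,0,0,0],[0,0,0,0,0,0,0],[0,0,0,0,0,0,0],[0,0,0,0,0,0,0],[0,0,0,0,0,0,0]])

```text
clock: 31.65
eef_pos: [0.5058, -0.0809, 0.025]
tool_rot: [0.686, 0.728, 0.002, 0.002]
ft_force: [-0.9, 1.8, 6.4]
grip_width: 0.0138
grasp_force: 58.7
```

```bash
python3 -c "
from h import *
go((2,-206,22),0)"
```

```text
loader now [   2.  -143.2   25. ] shift [  0.1 -62.8   2.6] shift if turned first [ -0.  -62.8   3. ] turn [0.38 0.   0.11]
```

Request:
move_arm(deltas=[[0,0,-3,0,0,0,0],[0,0,-5,0,0,0,0],[0,0,-7,0,0,0,0],[0,0,-7,0,0,0,0],[0,0,-7,0,0,0,0],[0,0,-7,0,0,0,0],[0,0,-7,0,0,0,0],[0,0,-7,0,0,0,0],[0,0,-5,0,0,0,0],[0,0,-3,0,0,0,0]])

```text
clock: 32.48
eef_pos: [0.4484, -0.0851, 0.025]
tool_rot: [0.686, 0.728, 0.003, 0.004]
ft_force: [1.2, 0.4, 8.2]
grip_width: 0.0139
grasp_force: 59.4
```

Request:
move_arm(deltas=[[0,0,-1,0,0,0,0],[0,0,-1,0,0,0,0],[0,0,-1,0,0,0,0],[0,0,-1,0,0,0,0],[0,0,-1,0,0,0,0],[0,0,0,0,0,0,0]])

```text
clock: 32.98
eef_pos: [0.4438, -0.0854, 0.025]
tool_rot: [0.686, 0.728, 0.003, 0.004]
ft_force: [1.4, -0.3, 8.8]
grip_width: 0.0139
grasp_force: 59.4
```

```bash
python3 -c "
from h import *
go((2,-206,22),0)"
```

```text
loader now [   2.9 -205.4   25. ] shift [ 1.  -0.7  3. ] shift if turned first [ 0.9 -0.6  3. ] turn [0.5  0.1  0.08]
```

Request:
move_arm(deltas=[[0,0,-1,0,0,0,0],[0,0,-1,0,0,0,0],[0,0,0,0,0,0,0]])

```text
clock: 33.23
eef_pos: [0.4437, -0.0854, 0.025]
tool_rot: [0.686, 0.728, 0.004, 0.005]
ft_force: [4.7, 0.5, 4.2]
grip_width: 0.0141
grasp_force: 59.0
```

Request:
move_arm(deltas=[[0,0,-1,0,0,0,0],[0,0,0,0,0,0,0],[0,0,0,0,0,0,0]])

```text
clock: 33.48
eef_pos: [0.4438, -0.0854, 0.025]
tool_rot: [0.686, 0.728, 0.005, 0.005]
ft_force: [7.9, 1.4, 2.3]
grip_width: 0.0139
grasp_force: 58.9
```

```bash
python3 -c "
from h import *
go((2,-206,22),0)"
```

```text
loader now [   2.9 -205.4   25. ] shift [ 0.9 -0.7  3. ] shift if turned first [ 0.9 -0.6  3. ] turn [0.79 0.08 0.11]
```

Request:
move_arm(deltas=[[0,0,1.5,0,0,0,0],[0,0,0.5,0,0,0,0],[0.2,0,0,0,0,0,0],[0.5,0,0,0,0,0,0],[0.6,0,0,0,0,0,0],[0.6,0,0,0,0,0,0],[0.6,0,0,-15,0,0,0],[0.6,0,0,-30,0,0,0],[0.6,0,0,-30,0,0,0],[0.6,0,0,-25,0,0,0]])

```text
clock: 34.32
eef_pos: [0.4391, -0.0847, 0.1239]
tool_rot: [0.686, 0.728, 0.001, 0.0]
ft_force: [-0.1, -0.0, 0.2]
grip_width: 0.0512
grasp_force: 0.0
```

Request:
move_arm(deltas=[[0.6,0,-30,-10,0,0,0],[0.6,0,-30,-10,0,0,0],[0.6,0,-30,-10,0,0,0],[0.6,0,-30,0,0,0,0],[0.6,0,0,0,0,0,0]])

```text
clock: 34.73
eef_pos: [0.314, -0.0911, 0.1518]
tool_rot: [0.687, 0.727, -0.0, -0.001]
ft_force: [-0.2, 1.0, -0.0]
grip_width: 0.0513
grasp_force: 0.0
```

Run:
```python
from h import *
o=bot.get_obs();print(o["clock"],W2L(o["eef_pos"]).round(0))
d=115
P=lambda x,y,z,c:proj(L2W([(x,y,z)],X0,Y0,A0),c)[0].round(1)
for c in("top","side"):
  im=bot.camera(c); cv2.imwrite(f"pics/{c}_end.png",im)
  print(c,"pred in",P(0,17-d,60,c),"out",P(0,53-d,60,c),"t3",P(-26,0,92,c),"handle",P(0,-93-d,80,c),"barends",P(0,140-d,44,c),P(0,-115-d,44,c))
  for q in("tube1","carriage"):
    for x in bot.outline_of(q,c):
      u=x['rect'][0]+x['rect'][2]/2; v=x['rect'][1]+x['rect'][3]/2
      print(q,round(x['conf'],2),np.round(x['rect'],1),W2L(ray(u,v,c,.055)).round(0),W2L(ray(u,v,c,.085)).round(0))
```

```text
34.7333 [   1. -335.  152.]
top pred in [335.1 236.7] out [334.1 220.3] t3 [322.2 190.5] handle [339.3 287.9] barends [331.  182.9] [337.6 297.5]
tube1 0.64 [324.1 233.8  14.6  10.5] [  -8. -103.   55.] [ -11. -105.   85.]
tube1 0.46 [322.8 200.   25.8  97. ] [   1. -124.   55.] [  -3. -125.   85.]
tube1 0.44 [326.8 217.6  12.3  11.1] [ -2. -68.  55.] [ -6. -71.  85.]
carriage 0.68 [320.5 200.7  28.1  96.8] [  -2. -125.   55.] [  -6. -126.   85.]
side pred in [262.  251.7] out [277.  250.1] t3 [301.4 230.3] handle [214.5 251. ] barends [312.9 250.6] [206.8 261.8]
tube1 0.66 [297.7 227.2   3.2  20.3] [-37.  -3.  55.] [-11.  -7.  85.]
tube1 0.43 [257.9 250.9   8.8   9.9] [  9. -98.  55.] [  34. -100.   85.]
carriage 0.93 [207.4 248.1 107.5  31.4] [  32. -103.   55.] [  56. -104.   85.]
```

Run:
```python
from h import *
a=cv2.imread("pics/s18.png").mean(2).astype(int); b=cv2.imread("pics/side_end.png").mean(2).astype(int)
for v in range(222,250,2): print(v,a[v,296:305].tolist(),b[v,296:305].tolist())
bg=cv2.imread("pics/side0.png"); im=cv2.imread("pics/side_end.png")
for q in("socket_saver","puller","cleaner","carton1","screwdriver"):
    print(q,[np.round(x["rect"],0).tolist() for x in bot.outline_of(q,"side")][:2])
```

```text
222 [132, 130, 128, 126, 126, 124, 124, 126, 123] [134, 133, 131, 130, 129, 126, 129, 130, 126]
224 [128, 136, 137, 133, 134, 136, 128, 122, 109] [130, 139, 140, 137, 137, 139, 129, 125, 111]
226 [98, 112, 122, 121, 124, 123, 97, 101, 73] [100, 114, 125, 125, 127, 126, 99, 103, 76]
228 [102, 102, 121, 126, 119, 119, 128, 112, 74] [104, 104, 124, 130, 121, 121, 130, 116, 77]
230 [103, 108, 110, 112, 103, 100, 106, 97, 67] [106, 110, 115, 123, 110, 106, 108, 100, 69]
232 [85, 85, 79, 96, 104, 105, 102, 101, 69] [87, 85, 71, 97, 107, 108, 107, 105, 72]
234 [76, 71, 71, 71, 87, 99, 102, 96, 59] [80, 75, 72, 69, 80, 93, 97, 91, 58]
236 [77, 71, 70, 80, 90, 88, 88, 88, 57] [78, 72, 71, 77, 87, 92, 95, 92, 58]
238 [77, 69, 67, 62, 68, 74, 75, 71, 50] [77, 71, 69, 62, 65, 72, 74, 70, 50]
240 [77, 73, 69, 58, 56, 57, 57, 55, 45] [77, 72, 71, 61, 58, 59, 60, 58, 45]
242 [73, 69, 67, 62, 59, 58, 57, 50, 43] [75, 71, 69, 64, 61, 61, 60, 55, 43]
244 [69, 62, 59, 66, 73, 74, 72, 63, 48] [71, 64, 61, 66, 74, 76, 75, 64, 49]
246 [54, 55, 58, 62, 66, 68, 70, 63, 50] [55, 57, 62, 65, 67, 68, 70, 61, 50]
248 [92, 109, 108, 104, 106, 111, 106, 93, 63] [94, 113, 112, 104, 99, 99, 95, 79, 57]
socket_saver []
puller [[318.0, 221.0, 38.0, 12.0]]
cleaner [[214.0, 125.0, 16.0, 33.0]]
carton1 [[333.0, 283.0, 32.0, 22.0], [300.0, 280.0, 8.0, 31.0]]
screwdriver [[192.0, 305.0, 27.0, 88.0], [209.0, 247.0, 108.0, 32.0]]
```

Tube 3 still stands where it was, the bystanders found sit where they started, and both dropped tubes are in the drawn-out carriage, so I'm handing in.

```bash
python3 -c "
from workcell import bot
print(bot.job_done())"
```

```text
the job is handed in; nothing more can be done
None
```

I handed the job in at about 35 s of the 69 s allowed: tubes 1 and 2 are in the two pockets, the carriage is drawn out to its stop, tube 3 is upright in the rail and the gripper is clear; these are my own camera and force readings (the socket saver wasn't detected in the last check), as `job_done()` returned no verdict.

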